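# Load the conductivity test rail and switch on the guarded supply

## Robot

A 6-joint arm with a two-finger parallel gripper is mounted at the origin on the work surface. World frame = base frame: x ahead of the robot, y to its left, z up, the work surface at z = 0. Lengths are in mm, angles in rad, forces in N, time in s.
With the tool pointing down it reaches from about 300 to 775 mm from the base axis. Payload 14.6 kg.
Tool frame: the origin (TCP) lies between the finger pads; the fingertips stand 25 mm ahead of it and the grasp point (between the pads) lies 6 mm ahead of it; z points along the fingers, x is the direction in which the jaws open and shut, and the axes are right-handed (so a half turn about z gives the same grasp; the last joint's range is limited). The gripper opens to 94 mm and grips with 3 to 60 N. Pads are 16 mm wide; open, the fingers measure 119 mm over their backs; the gripper's body (75 mm by 177 mm) begins 78 mm behind the grasp point.
Start: joints at [-1.228, 0.3, 1.521, -0, 1.321, -0.067], TCP at [219.126, -504.453, 230.446] pointing down, gripper open.
Joint ranges: [-3.03, 3.03], [-0.79, 2.21], [0.23, 2.52], [-1.04, 4.18], [0, 3.07], [-2.55, 2.55]. Speed limits (rad/s): [2.22, 2.22, 2.57, 3.14, 3.14, 3.14].

## Interface

Orientations are given as [roll, pitch, yaw] about the fixed x, y, z axes, in that order (R = Rz(yaw) Ry(pitch) Rx(roll)).
In Python, from cell import manip gives the robot as it stands.
- The arm moves only by the tool apply_moves, never from a script. Its argument "series" is a list of rows, each a list of 3 entries, a list of its own where there are three numbers: the shift along the world's x, y, z in cm, then the turn, a rotation vector about the world's x, y, z in rad, then the opening in per cent of the stroke, from 0 (shut) to 100 (fully open). A call has exactly 10 rows; each row is the pose to reach, as a shift and turn from the pose commanded when the call began; what a row does not reach only later rows make up. A row lasts 1/8 s, in which the tool goes at most 62.5 mm and 10.7 degrees, less where a joint would pass 70% of its speed; a pose out of reach is approached as far as the arm can. A call with a gripper value outside its range is refused whole. The fingers move at their own pace and stop on an object; "grip_force" is the grip in N (left out, the last holds). Time passes only in rows, so rows that repeat a pose let the fingers close, or fill a call up. It gives the time, the measured TCP pose, the force and the opening at its end, in the units of the state.
- manip.read_state(): the state, without advancing time (a new reading comes with each control period).
- manip.camera(name): name is "side" or "top"; returns (picture, depth): 480x640x3 uint8, red, green, blue; 480x640 float32, mm along the optical axis (not along the pixel's ray), 0 where there is no reading.
- manip.camera_info(name): a dict with "intrinsics" (3x3 intrinsics, pixels), "extrinsics" (4x4, takes a point from world to camera coordinates). Camera axes: x right, y down, z forward; pixel columns grow to the right and rows downward; lengths in mm; the calibration is good to about 2 mm. A picture is of the moment at which its call begins. camera_info takes no time and is no camera call.
- manip.sign_off(): hands the job in, once; it reports no verdict.
The state is a dict: "clock": time; "joints": joint angles; "qd": joint speeds; "effort": joint torques, N m; "eef_pos": TCP position; "eef_rot": TCP orientation; "wrist_force": force on the tool from outside, world axes, zero at the start; "moment": the same for the moment, N m; "finger_gap": finger opening in mm.
Only numpy, scipy, OpenCV 4.12 (cv2) and the standard library are available. Lean on these libraries where they do the work, as an engineer would, in place of code of your own. Each camera call takes 0.05 s, during which the arm holds its last target.

## Task

Lay each hexagonal metal block squarely across the narrow rail, one to a brass pad and centred on it, turned so that the block's own brass strip faces straight up. Only when every block is on the rail, lift the safety guard well open, flip the toggle beneath it fully over to on (away from the robot) and shut the guard fully again. Leave the glassware, dish and tube rack alone.

Things in the scene. Friction and masses are not known exactly. Their poses are not given: they have to be found in the camera images.
- block_a: loose aluminium hex block, 40 mm across flats, 46 across corners, 56 long, about 210 g, lying on a face. Origin at its centre. x: the hex axis, end to end. z: out of the one face with the brass strip (flush, 12 mm wide, along the block; ends in a 5 mm brass patch on both end faces). The strip may be on any side, also underneath. May be absent (None).
- block_b: loose aluminium hex block, 40 mm across flats, 46 across corners, 56 long, about 210 g, lying on a face. Origin at its centre. x: the hex axis, end to end. z: out of the one face with the brass strip (flush, 12 mm wide, along the block; ends in a 5 mm brass patch on both end faces). The strip may be on any side, also underneath. May be absent (None).
- block_c: loose aluminium hex block, 40 mm across flats, 46 across corners, 56 long, about 210 g, lying on a face. Origin at its centre. x: the hex axis, end to end. z: out of the one face with the brass strip (flush, 12 mm wide, along the block; ends in a 5 mm brass patch on both end faces). The strip may be on any side, also underneath. May be absent (None).
- rail: fixed black contact rail, 300 mm long (along its y), with a flat top only 20 mm wide (along its x), 30 mm above the bench; it stands on a base plate 44 x 320 x 6 mm. Origin under its centre, on the bench; z up.
- pad_1 (a point): centre of the top of the pad at the rail's -y end: brass contact pad, 20 x 30 mm, flush on the rail's top (30 mm above the bench), axes as the rail's. The three pads are 95 mm apart along the rail.
- pad_2 (a point): centre of the top of the middle pad: brass contact pad, 20 x 30 mm, flush on the rail's top (30 mm above the bench), axes as the rail's. The three pads are 95 mm apart along the rail.
- pad_3 (a point): centre of the top of the pad at the rail's +y end: brass contact pad, 20 x 30 mm, flush on the rail's top (30 mm above the bench), axes as the rail's. The three pads are 95 mm apart along the rail.
- switch_box: fixed dark steel switch box, 130 (x) x 90 (y) x 40 mm, its x from -60 to +70 mm; origin on the bench, z up; its -x side faces the robot. On top, under the guard, a bat toggle, pivot at x = -10, y = 0, z = 40 mm. Guard hinge along y at x = +45, z = 40 mm.
- guard (a joint): angle of the grey safety guard over the toggle (rad): 0 shut, 2.0 fully open; the front swings up and away from the robot, turning about the box's +y. Shut, it is an open-bottomed hood 92 (x) x 70 (y) x 48 mm on the box's top. Stiff hinge (0.09 N m, 90 g): it stays where it is left.
- guard_lug (a point): grip point on the guard's lug, 115 mm in front of the hinge and 28 mm above it when shut; moves with the guard. The lug is a tongue 24 mm wide (along the hinge), 12 mm thick, standing 34 mm out from the middle of the guard's front wall; this point is 23 mm out from that wall.
- guard_hinge (a point): point on the guard's hinge line, at the middle of its width; y runs along the hinge.
- toggle (a joint): angle of the steel bat toggle (rad): 0 off, leaning 0.45 rad to the box's -x (towards the robot); 0.9 on, leaning 0.45 rad to +x. Stays where it is left; about 1 N at the tip moves it.
- toggle_tip (a point): centre of the 12 mm ball at the toggle's tip, 32 mm from its pivot (29 mm above the box's top at either end).
- tube_rack: orange test-tube rack with four glass tubes, 60 x 160 mm, 121 mm tall, loose; origin under its centre. Bystander.
- dish: white porcelain dish, 90 mm across, 35 mm tall, loose; origin under its centre. Bystander.
- beaker: glass beaker, 68 mm across, 90 mm tall, loose; origin under its centre. Bystander.
Mind the look-alikes: they are no part of the job. There is more than one size of the switch_box; the job needs the larger.

How it is judged:
By the outcome, as a careful person would: the job done as asked, in the order asked, and still so for the second after the job is handed in, with the robot touching nothing.
Of block_a, block_b, block_c only 2 to 3 are there at a start; the rules pass over those that are not, and their reading is None.
At some moment in a run one of block_a, block_b, block_c may be knocked a few centimetres aside while the robot is not near it.
Once in a run the grip may slacken for a moment while it holds something.
It also fails if it takes over 210 s, if anything falls off the work surface, if the arm or the gripper's body presses on something with over 40 N, if the wrist force passes 120 N, or if a joint passes its speed limit or range.

## Working session

There is one attempt and no reset: what is moved stays moved. The work goes in short steps, Python scripts to look and compute and a tool call to move; the robot and the scene stay as the last step left them, time stands still between calls to the robot, and variables do not carry over. Pictures are saved under pics/ and viewed, and the job is handed in when it is done.

Besides the shell and the picture viewer there is one more tool, called after "Call:" as name(argument=value, ...) on one line, values as JSON. apply_moves: Moves the arm, as the interface text tells. Its arguments: {"type":"object","properties":{"series":{"type":"array","items":{"type":"array"}},"grip_force":{"type":"number"}},"required":["series"]}

```bash
ls; mkdir -p pics; python3 - <<'E'
from cell import manip
import cv2, numpy as np
np.set_printoptions(suppress=True,precision=4)
print(manip.read_state())
for n in ("top","side"):
    p,d=manip.camera(n); cv2.imwrite(f"pics/{n}0.png",p[:,:,::-1]); np.save(f"pics/{n}0.npy",d)
    print(n,manip.camera_info(n))
E
```

```text
pics
{'clock': 0.0, 'joints': array([-1.2276,  0.3005,  1.5216, -0.    ,  1.3207, -0.0666]), 'qd': array([-0.0001, -0.0019,  0.0018,  0.0026,  0.0012, -0.0009]), 'effort': array([  0.0001, -53.1811, -35.2736,   0.0708,   0.0243,  -0.0001]), 'eef_pos': array([ 219.0262, -504.2382,  229.8714]), 'eef_rot': array([-3.1415,  0.0012, -1.161 ]), 'wrist_force': array([ 0.1214, -1.406 , -0.2731]), 'moment': array([-0.0094,  0.0111,  0.0258]), 'finger_gap': 93.81710068832695}
top {'intrinsics': array([[546.6733,   0.    , 309.7608],
       [  0.    , 546.6733, 230.8564],
       [  0.    ,   0.    ,   1.    ]]), 'extrinsics': array([[   0.004 ,   -1.    ,   -0.0032,  -11.7396],
       [  -0.9874,   -0.0034,   -0.1583,  630.1616],
       [   0.1583,    0.0038,   -0.9874, 1293.2255],
       [   0.    ,    0.    ,    0.    ,    1.    ]])}
side {'intrinsics': array([[598.457 ,   0.    , 324.6959],
       [  0.    , 598.457 , 239.4588],
       [  0.    ,   0.    ,   1.    ]]), 'extrinsics': array([[  -0.961 ,   -0.2759,    0.0201,  598.1207],
       [  -0.2029,    0.6537,   -0.729 ,  204.1712],
       [   0.1879,   -0.7046,   -0.6842, 1275.7056],
       [   0.    ,    0.    ,    0.    ,    1.    ]])}
```

View pics/top0.png

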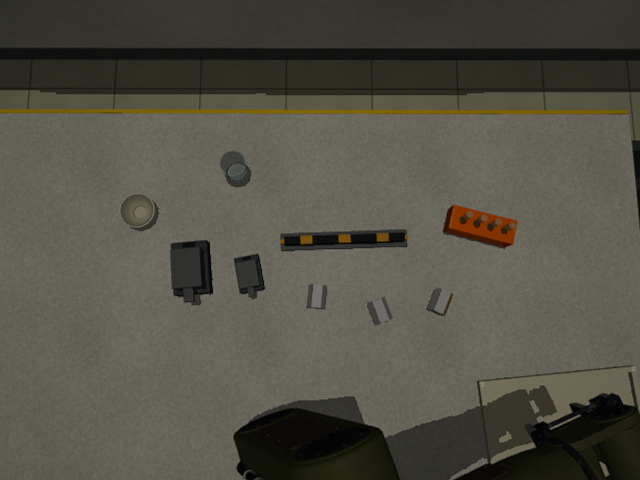

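View pics/side0.png

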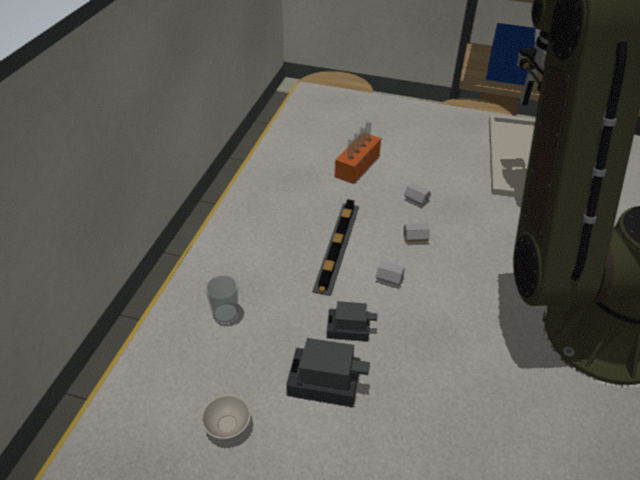

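The top view shows the rail from (281,241) to (406,238) with its pads. The three hex blocks are at (317,296), (379,310) and (440,301), the large switch box is at (191,268), and the small decoy is at (249,274). I'll zoom in on the blocks to find the brass strips.

```bash
python3 - <<'E'
import cv2, numpy as np
t=cv2.imread("pics/top0.png"); s=cv2.imread("pics/side0.png")
f=lambda im,x,y,w=40,h=40:cv2.resize(np.clip(im[y-h//2:y+h//2,x-w//2:x+w//2].astype(float)*1.4,0,255).astype(np.uint8),(260,260),interpolation=cv2.INTER_CUBIC)
a=np.hstack([f(t,317,296),f(t,379,310),f(t,440,301)])
b=np.hstack([f(s,390,274),f(s,416,234),f(s,417,196)])
cv2.imwrite("pics/z0.png",np.vstack([a,b]))
c=np.hstack([cv2.resize(t[215:265,270:420],(780,260)),]); d=cv2.resize(t[230:310,160:280],(390,260)); e=cv2.resize(s[290:410,280:400],(390,260))
cv2.imwrite("pics/z1.png",np.vstack([c,np.hstack([d,e])]))
E
```

```text
(no output)
```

View pics/z0.png

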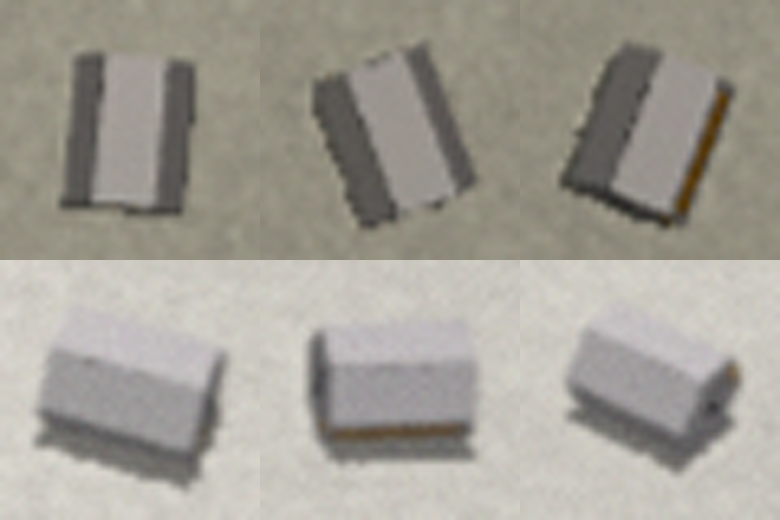

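View pics/z1.png

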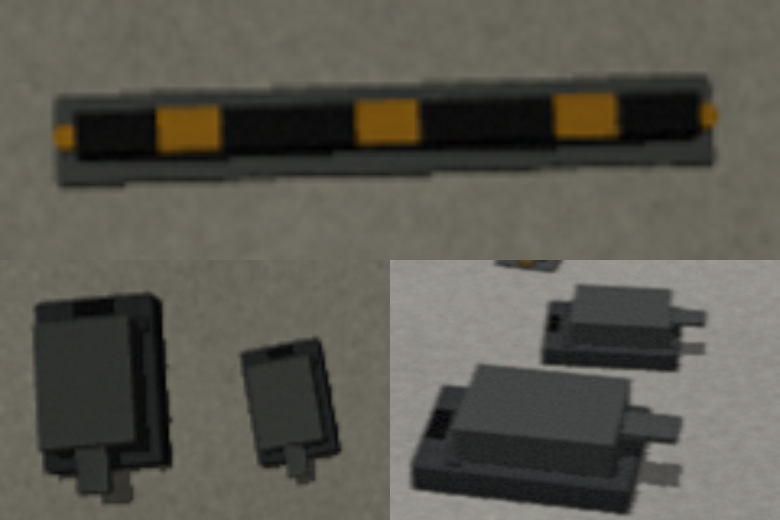

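```bash
cat > h.py <<'E'
from cell import manip
import cv2, numpy as np
np.set_printoptions(suppress=True,precision=3)
INF={n:manip.camera_info(n) for n in("top","side")}
def snap(name,tag):
    p,d=manip.camera(name); cv2.imwrite(f"pics/{tag}_{name}.png",p[:,:,::-1]); return p,d
def ray(n,uv,z):
    K=INF[n]["intrinsics"];E=INF[n]["extrinsics"];R=E[:3,:3];t=E[:3,3]
    c=-R.T@t; uv=np.atleast_2d(uv).astype(float)
    d=(np.c_[(uv[:,0]-K[0,2])/K[0,0],(uv[:,1]-K[1,2])/K[1,1],np.ones(len(uv))])@R
    return c+d*((z-c[2])/d[:,2])[:,None]
def proj(n,P):
    K=INF[n]["intrinsics"];E=INF[n]["extrinsics"]
    q=np.atleast_2d(P)@E[:3,:3].T+E[:3,3]; q=q@K.T; return q[:,:2]/q[:,2:]
def cloud(n,d):
    K=INF[n]["intrinsics"];E=INF[n]["extrinsics"]
    v,u=np.mgrid[:480,:640]
    P=np.stack([(u-K[0,2])/K[0,0]*d,(v-K[1,2])/K[1,1]*d,d],-1)
    return (P-E[:3,3])@E[:3,:3]
def rect(n,mask,z):
    v,u=np.nonzero(mask); P=ray(n,np.c_[u,v],z)[:,:2]
    (c,wh,a)=cv2.minAreaRect(P.astype(np.float32))
    m=P.mean(0); C=np.cov((P-m).T); w,V=np.linalg.eigh(C); ax=V[:,1]
    return m,np.array(c),wh,np.degrees(np.arctan2(ax[1],ax[0])),len(u),np.sqrt(12*w)
def zoom(p,x0,y0,w,h,tag,s=None,g=1.4):
    s=s or min(780/w,590/h)
    im=np.clip(p[y0:y0+h,x0:x0+w,::-1].astype(float)*g,0,255).astype(np.uint8)
    cv2.imwrite(f"pics/{tag}.png",cv2.resize(im,None,fx=s,fy=s,interpolation=cv2.INTER_CUBIC))
E
python3 - <<'E'
from h import *
p,d=snap("top","a"); s,ds=snap("side","a")
for n,im,dd in(("top",p,d),("side",s,ds)):
    W=cloud(n,dd); hs=cv2.cvtColor(im,cv2.COLOR_RGB2HSV)
    print(n,"bench z",np.median(W[...,2][(abs(W[...,0]-450)<20)&(abs(W[...,1])<50)]))
    br=((hs[...,0]>8)&(hs[...,0]<28)&(hs[...,1]>150)&(hs[...,2]>60)).astype(np.uint8)
    k,l,st,c=cv2.connectedComponentsWithStats(br)
    for i in range(1,k):
        if st[i,4]>3: print("brass",c[i],st[i],rect(n,l==i,30)[0], )
    # blocks
    for (x,y) in [(317,296),(379,310),(440,301)] if n=="top" else [(390,274),(416,234),(417,196)]:
        box=np.zeros(im.shape[:2],bool); box[y-22:y+22,x-22:x+22]=1
        Z=W[...,2]; hh=box&(Z>35)&(Z<48)
        print(n,"blk z",np.percentile(Z[box],[50,90,98]),*rect(n,hh,40))
zoom(s,375,255,35,35,"zs1"); zoom(s,400,180,35,35,"zs3")
E
```

```text
top bench z 2.3405445146424424
brass [312.362 111.062] [   0  109  628    5 2525] [947.164 -14.222]
brass [481.151 226.003] [ 447  205   71   41 1578] [ 647.255 -436.98 ]
brass [382.257 236.895] [376 233  13   9 105] [ 618.843 -189.847]
brass [305.942 239.365] [300 235  13   9 104] [611.963   0.1  ]
brass [344.108 237.955] [338 234  13   9 111] [615.844 -94.883]
brass [405.846 237.   ] [405 235   3   5  13] [ 618.782 -248.529]
brass [282.    241.059] [280 239   5   5  17] [607.494  59.644]
brass [449.571 299.   ] [448 296   4   7   7] [ 465.958 -351.682]
brass [445.9 308.4] [444 304   5   9  10] [ 443.172 -341.911]
top blk z [ 1.729 38.458 43.841] [472.684 -25.776] [473.496 -25.681] (34.270145416259766, 55.704280853271484) 172.58099705732363 273 [30.075 55.736]
top blk z [ 1.768 38.733 43.804] [ 438.548 -179.917] [ 438.259 -177.978] (56.205413818359375, 36.492794036865234) -159.97156564919817 282 [30.333 56.468]
top blk z [ 1.826 39.18  44.297] [ 461.383 -329.093] [ 461.775 -328.699] (32.20058059692383, 56.116920471191406) 157.38819243550975 284 [30.242 56.184]
side bench z 1.4562083639044072
brass [143.749 315.19 ] [  35   84  262  396 1088] [943.44  195.948]
brass [357.112 160.389] [ 336  136   45   47 1081] [ 647.879 -416.44 ]
side blk z [ 1.209 37.897 42.18 ] [475.192 -21.496] [475.816 -19.342] (35.34873962402344, 56.28848648071289) 173.21184623950663 244 [31.626 56.44 ]
side blk z [ 1.382 36.374 42.06 ] [ 440.972 -175.675] [ 441.14  -174.451] (59.18016052246094, 34.101600646972656) -153.82608518253934 204 [32.253 58.407]
side blk z [ 1.256 33.72  42.034] [ 464.347 -324.574] [ 465.176 -323.284] (35.28569412231445, 59.129310607910156) 155.021330003475 174 [33.906 58.491]
```

View pics/zs1.png

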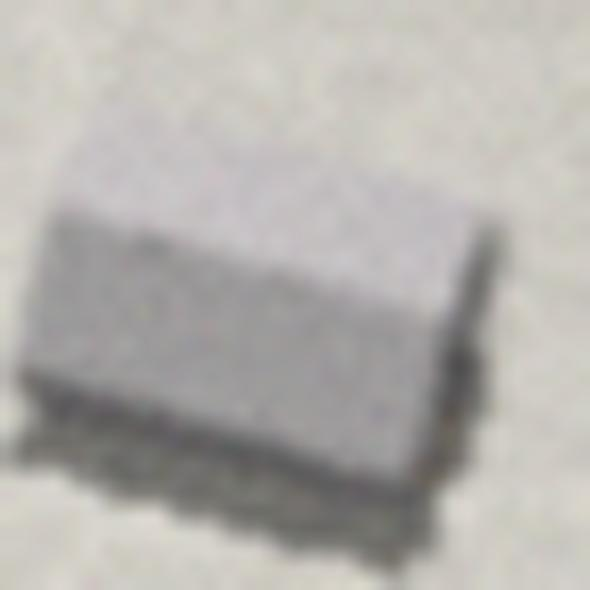

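```bash
python3 - <<'E'
from h import *
im=cv2.imread("pics/a_top.png"); hs=cv2.cvtColor(im,cv2.COLOR_BGR2GRAY)
for (x,y) in [(317,296),(379,310),(440,301)]:
    m=np.zeros_like(hs); m[y-20:y+20,x-20:x+20]=(hs[y-20:y+20,x-20:x+20]>118)
    k,l,st,c=cv2.connectedComponentsWithStats(m); i=1+st[1:,4].argmax()
    r=rect("top",l==i,40); print("topface",r, "side px",proj("side",[*r[0],40]))
im=cv2.imread("pics/a_side.png"); hs=cv2.cvtColor(im,cv2.COLOR_BGR2GRAY)
c=np.array([473,-26.]);th=np.radians(172.6-180)
for cc,t,off,s in[((473.5,-25.7),-7.4,(375,255),590/35),((462,-328.9),-22.6,(400,180),590/35)]:
    t=np.radians(t);ax=np.array([np.cos(t),np.sin(t),0]);lat=np.array([-np.sin(t),np.cos(t),0])
    for k in range(6):
        a=np.radians(60*k) # from up toward +y
        P=np.array([*cc,20])-ax*28+17.5*(np.sin(a)*lat+np.cos(a)*np.array([0,0,1]))
        print(60*k,(proj("side",P)[0]-off)*s)
    print('c',(proj("side",np.array([*cc,20])-ax*28)[0]-off)*s, 'topnear',(proj("side",np.array([*cc,40])-ax*28-11.5*lat)[0]-off)*s)
E
```

```text
Traceback (most recent call last):
ValueError: attempt to get argmax of an empty sequence
```

View pics/zs3.png

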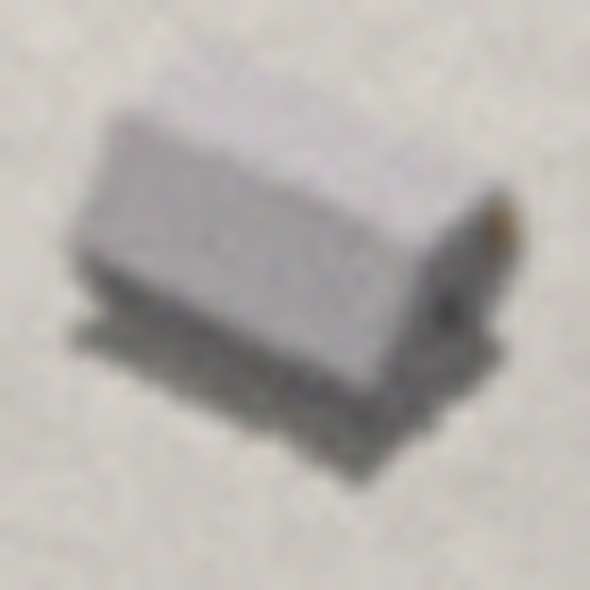

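```bash
python3 - <<'E'
from h import *
im=cv2.imread("pics/a_top.png"); g=cv2.cvtColor(im,cv2.COLOR_BGR2GRAY)
hsv=cv2.cvtColor(im,cv2.COLOR_BGR2HSV)
print(g[296,305:330],hsv[296,312:322])
for (x,y) in [(317,296),(379,310),(440,301)]:
    w=g[y-3:y+4,x-3:x+4]; bg=np.median(g[y-22:y+22,x-22:x+22]); th=(np.median(w)+bg)/2+0
    m=np.zeros_like(g); m[y-20:y+20,x-20:x+20]=((g>th)&(hsv[...,1]<28))[y-20:y+20,x-20:x+20]
    k,l,st,c=cv2.connectedComponentsWithStats(m)
    i=1+st[1:,4].argmax()
    r=rect("top",l==i,40); print("topface",np.median(w),bg,r, "side px",proj("side",[*r[0],40]))
for cc,t,off,s in[((473.5,-25.7),-7.4,(375,255),590/35),((462,-328.9),-22.6,(400,180),590/35)]:
    t=np.radians(t);ax=np.array([np.cos(t),np.sin(t),0]);lat=np.array([-np.sin(t),np.cos(t),0])
    for k in range(6):
        a=np.radians(60*k) # from up toward +y
        P=np.array([*cc,20])-ax*28+17.5*(np.sin(a)*lat+np.cos(a)*np.array([0,0,1]))
        print(60*k,(proj("side",P)[0]-off)*s)
    print('c',(proj("side",np.array([*cc,20])-ax*28)[0]-off)*s)
E
```

```text
[103 108  86  67  62  63  60 104 115 112 113 114 113 113 112 114 100  70
  63  63  61  88 102 103 101] [[ 11  19 108]
 [ 19  17 118]
 [ 13  16 115]
 [ 15  18 116]
 [ 13  19 118]
 [ 11  17 117]
 [ 17  20 116]
 [ 15  18 115]
 [ 13  19 118]
 [ 13  17 103]]
topface 113.0 104.0 (array([473.467, -26.775]), array([473.731, -26.953]), (19.789012908935547, 54.2001953125), np.float64(174.39939595909757), 184, array([19.843, 54.508])) side px [[391.468 266.566]]
topface 107.0 101.0 (array([ 438.102, -181.286]), array([ 438.354, -181.154]), (52.10295104980469, 19.659290313720703), np.float64(-160.03445507656676), 177, array([19.992, 52.487])) side px [[418.224 226.161]]
topface 106.0 101.0 (array([ 461.306, -331.082]), array([ 461.263, -331.256]), (20.5760498046875, 54.62044906616211), np.float64(157.6193644286612), 190, array([20.304, 54.891])) side px [[418.929 187.928]]
0 [472.503 275.849]
60 [430.18  396.098]
120 [416.286 485.124]
180 [444.305 453.898]
240 [485.718 335.932]
300 [500.013 246.93 ]
c [458.28  365.656]
0 [464.716 226.623]
60 [405.259 318.389]
120 [390.181 405.836]
180 [433.939 401.276]
240 [492.342 310.915]
300 [508.031 223.719]
c [449.21  314.617]
```

The strips: block 1, at (317,296), has its strip underneath. Block 2, at (379,310), has it on the lower +y face. Block 3, at (440,301), has it on the upper −y face. Next is a move helper that turns target poses into shift and turn numbers.

```bash
cat >> h.py <<'E'
from scipy.spatial.transform import Rotation as Ro
def pose(g,yaw,th):
    """grasp point g, jaw axis yaw deg, tilt th deg about jaw axis (+: tool points +lat)"""
    y=np.radians(yaw); a=np.array([np.cos(y),np.sin(y),0]); z=np.array([0,0,-1.])
    R=Ro.from_rotvec(a*np.radians(th))*Ro.from_matrix(np.c_[a,np.cross(z,a),z])
    return np.array(g,float)-6*R.as_matrix()[:,2],R
def tell(g,yaw,th,msg=""):
    s=manip.read_state(); p,R=pose(g,yaw,th); R0=Ro.from_euler("xyz",s["eef_rot"])
    print(msg,"shift cm",(p-s["eef_pos"])/10,"turn",(R*R0.inv()).as_rotvec())
def st():
    s=manip.read_state(); R=Ro.from_euler("xyz",s["eef_rot"]).as_matrix()
    print("t",s["clock"],"tcp",s["eef_pos"],"grasp",s["eef_pos"]+6*R[:,2],"\nx",R[:,0],"z",R[:,2],"gap",s["finger_gap"],"F",s["wrist_force"],"q",s["joints"])
    open("log.txt","a").write(repr((list(s["joints"]),list(s["eef_pos"]),list(s["eef_rot"])))+"\n")
E
python3 -c "
from h import *
st(); tell((461.3,-331.1,180),-22.4,0)"
```

```text
t 0.2 tcp [ 219.069 -504.347  230.129] grasp [ 219.068 -504.344  224.129] 
x [ 0.398 -0.917 -0.001] z [-0.     0.001 -1.   ] gap 93.82627760265673 F [ 0.507  0.388 -0.788] q [-1.228  0.3    1.521  0.     1.321 -0.067]
 shift cm [24.223 17.325 -4.413] turn [-0.001 -0.     0.77 ]
```

Call:
apply_moves(series=[[[4.8,3.5,-0.9],[0,0,0.15],100],[[9.7,6.9,-1.8],[0,0,0.31],100],[[14.5,10.4,-2.6],[0,0,0.46],100],[[19.4,13.9,-3.5],[0,0,0.62],100],[[24.2,17.3,-4.4],[0,0,0.77],100],[[24.2,17.3,-4.4],[0,0,0.77],100],[[24.2,17.3,-4.4],[0,0,0.77],100],[[24.2,17.3,-4.4],[0,0,0.77],100],[[24.2,17.3,-4.4],[0,0,0.77],100],[[24.2,17.3,-4.4],[0,0,0.77],100]], grip_force=50)

```text
clock: 1.45
eef_pos: [460.8, -331.9, 186.6]
eef_rot: [3.142, -0.0, -0.392]
wrist_force: [0.5, -0.2, -0.6]
finger_gap: 94.0
```

```bash
python3 -c "
from h import *
st(); tell((461.3,-331.1,180),-22.4,60)
a=np.array([np.cos(np.radians(-22.4)),np.sin(np.radians(-22.4)),0]);print(a)"
```

```text
t 1.45 tcp [ 460.767 -331.913  186.635] grasp [ 460.768 -331.914  180.635] 
x [ 0.924 -0.382  0.   ] z [ 0. -0. -1.] gap 94.04851199072021 F [ 0.489 -0.151 -0.588] q [-0.689  0.377  1.522  0.     1.242 -0.297]
 shift cm [-0.145 -0.399 -0.364] turn [ 0.968 -0.399  0.001]
[ 0.925 -0.381  0.   ]
```

Call:
apply_moves(series=[[[0,-0.1,-0.1],[0.16,-0.07,0],100],[[0,-0.1,-0.1],[0.32,-0.13,0],100],[[0,-0.2,-0.2],[0.48,-0.2,0],100],[[-0.1,-0.3,-0.3],[0.65,-0.27,0],100],[[-0.1,-0.4,-0.4],[0.81,-0.33,0],100],[[-0.1,-0.4,-0.4],[0.97,-0.4,0],100],[[-0.1,-0.4,-0.4],[0.97,-0.4,0],100],[[-0.1,-0.4,-0.4],[0.97,-0.4,0],100],[[-0.1,-0.4,-0.4],[0.97,-0.4,0],100],[[-0.1,-0.4,-0.4],[0.97,-0.4,0],100]])

```text
clock: 2.7
eef_pos: [460.4, -335.2, 183.3]
eef_rot: [-2.094, -0.001, -0.39]
wrist_force: [0.1, -0.2, 0.3]
finger_gap: 94.0
```

```bash
python3 -c "
from h import *
st()"
```

```text
t 2.7 tcp [ 460.433 -335.174  183.259] grasp [ 462.414 -330.37   180.259] 
x [ 0.925 -0.38   0.001] z [ 0.33   0.801 -0.5  ] gap 94.03659780842925 F [ 0.147 -0.203  0.337] q [-1.007  0.698  1.346  0.81   1.79  -0.733]
```

Call:
apply_moves(series=[[[-0.1,-0.1,-4],[0,0,0],100],[[-0.1,-0.1,-8],[0,0,0],100],[[-0.1,-0.1,-12],[0,0,0],100],[[-0.1,-0.1,-14],[0,0,0],100],[[-0.1,-0.1,-15.3],[0,0,0],100],[[-0.1,-0.1,-15.7],[0,0,0],100],[[-0.1,-0.1,-15.7],[0,0,0],100],[[-0.1,-0.1,-15.7],[0,0,0],100],[[-0.1,-0.1,-15.7],[0,0,0],100],[[-0.1,-0.1,-15.7],[0,0,0],100]])

```text
clock: 3.95
eef_pos: [459.2, -336.5, 25.7]
eef_rot: [-2.093, -0.0, -0.391]
wrist_force: [0.3, -0.0, 1.0]
finger_gap: 93.9
```

```bash
python3 -c "
from h import *
st()
p,d=snap('top','b');s,d=snap('side','b')
zoom(p,370,240,140,110,'zb1');zoom(s,350,130,140,110,'zb2')"
```

```text
t 3.95 tcp [ 459.163 -336.538   25.697] grasp [ 461.147 -331.73    22.706] 
x [ 0.925 -0.381  0.   ] z [ 0.331  0.801 -0.498] gap 93.88640095484486 F [ 0.266 -0.004  0.999] q [-1.01   0.937  1.35   0.785  1.624 -0.908]
```

View pics/zb1.png

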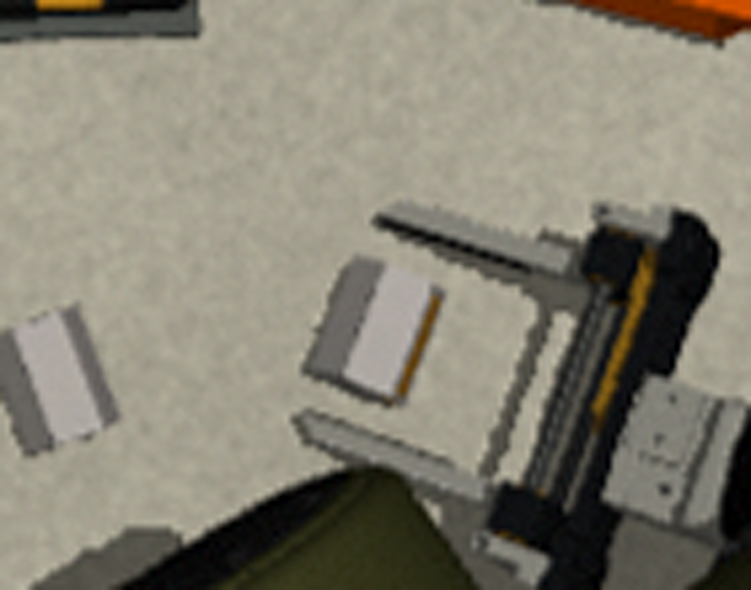

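View pics/zb2.png

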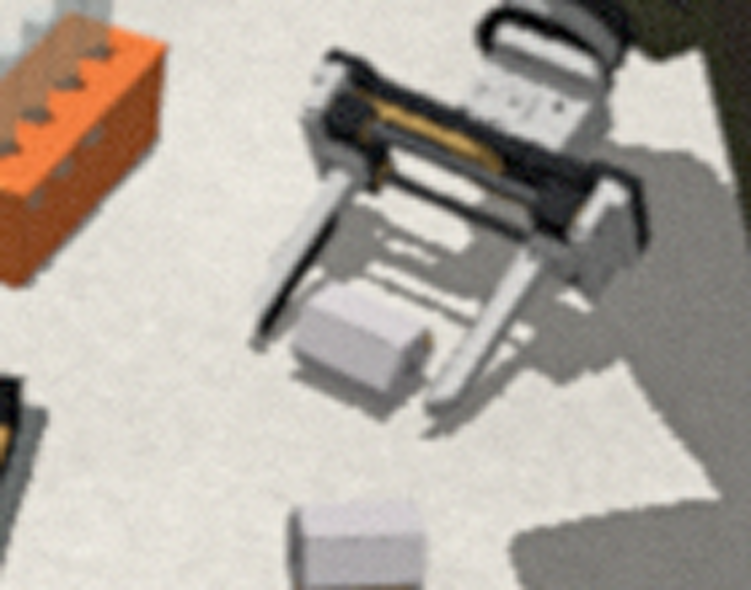

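The fingers straddle block 3 symmetrically, so I close.

Call:
apply_moves(series=[[[0,0,0],[0,0,0],40],[[0,0,0],[0,0,0],40],[[0,0,0],[0,0,0],40],[[0,0,0],[0,0,0],40],[[0,0,0],[0,0,0],40],[[0,0,0],[0,0,0],40],[[0,0,1],[0,0,0],40],[[0,0,4],[0,0,0],40],[[0,0,8],[0,0,0],40],[[0,0,12],[0,0,0],40]])

```text
clock: 5.3
eef_pos: [459.0, -336.4, 147.2]
eef_rot: [-2.093, -0.0, -0.391]
wrist_force: [0.5, -0.5, -1.1]
finger_gap: 55.6
```

```bash
python3 -c "
from h import *
st()
tell((612,0.1,130),2.07,0)"
```

```text
t 5.3 tcp [ 459.032 -336.372  147.16 ] grasp [ 461.015 -331.563  144.169] 
x [ 0.925 -0.381  0.   ] z [ 0.33   0.801 -0.499] gap 55.63121066927203 F [ 0.476 -0.461 -1.064] q [-1.01   0.747  1.358  0.8    1.751 -0.778]
 shift cm [15.297 33.647 -1.116] turn [-1.04   0.187  0.387]
```

Call:
apply_moves(series=[[[1.5,3.3,1],[-0.13,0.02,0.05],40],[[3.8,8.4,1],[-0.26,0.05,0.1],40],[[6.1,13.4,1],[-0.39,0.07,0.15],40],[[8.4,18.5,1],[-0.52,0.09,0.19],40],[[10.7,23.5,0],[-0.65,0.12,0.24],40],[[13,28.6,0],[-0.78,0.14,0.29],40],[[15.3,33.6,-1.1],[-0.91,0.16,0.34],40],[[15.3,33.6,-1.1],[-1.04,0.19,0.39],40],[[15.3,33.6,-1.1],[-1.04,0.19,0.39],40],[[15.3,33.6,-1.1],[-1.04,0.19,0.39],40]])

```text
clock: 6.55
eef_pos: [611.9, -1.2, 134.7]
eef_rot: [-3.139, 0.004, 0.035]
wrist_force: [-1.1, -1.2, -3.2]
finger_gap: 56.0
```

```bash
python3 -c "
from h import *
st()
tell((612,0.1,54),2.07,0)
p,d=snap('top','c');s,d=snap('side','c')
zoom(p,230,190,140,110,'zc1');zoom(s,270,180,140,110,'zc2')"
```

```text
t 6.55 tcp [611.895  -1.156 134.662] grasp [611.872  -1.143 128.662] 
x [ 0.999  0.035 -0.004] z [-0.004  0.002 -1.   ] gap 56.01614519937226 F [-1.058 -1.156 -3.159] q [-0.063  0.527  1.433  0.002  1.185 -0.098]
 shift cm [ 0.011  0.126 -7.466] turn [-0.002 -0.004  0.001]
```

View pics/zc1.png

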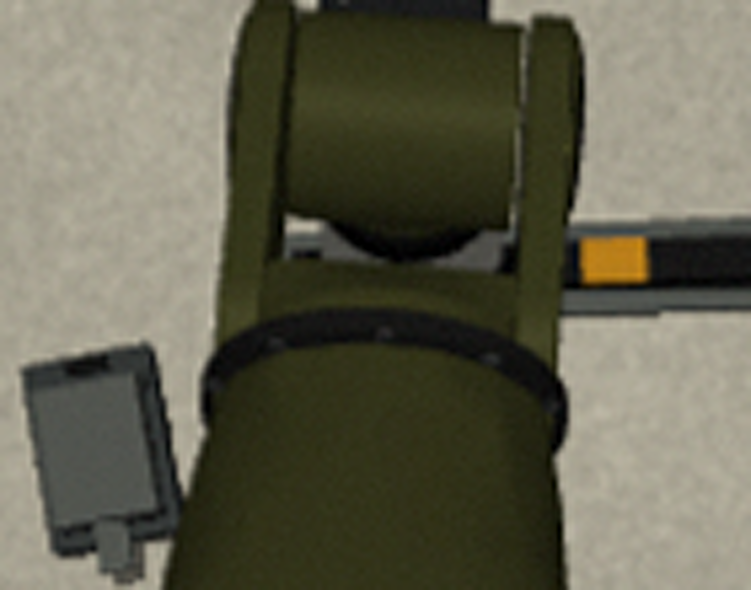

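View pics/zc2.png

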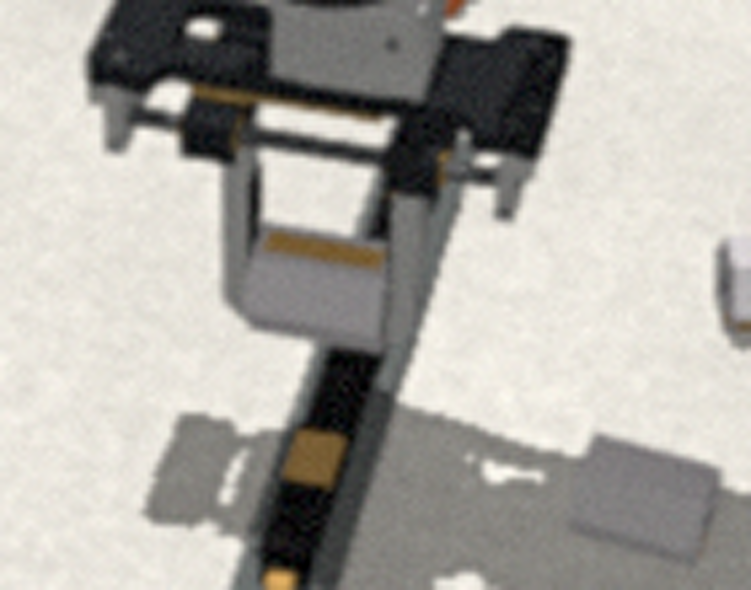

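```bash
python3 - <<'E'
from h import *
im=cv2.imread("pics/c_side.png"); hs=cv2.cvtColor(im,cv2.COLOR_BGR2HSV)
br=((hs[...,0]>8)&(hs[...,0]<28)&(hs[...,1]>90)&(hs[...,2]>40)).astype(np.uint8)
k,l,s,c=cv2.connectedComponentsWithStats(br)
for i in range(1,k):
    if s[i,4]>10 and 260<c[i,0]<420: print(c[i],s[i],ray("side",c[i],147.3),ray("side",c[i],30))
E
```

```text
[338.744  79.988] [300  71  73  21 825] [[ 763.095 -629.29   147.3  ]] [[ 815.687 -841.445   30.   ]]
[360.619 168.525] [353 159  22  24 223] [[ 599.51  -224.035  147.3  ]] [[ 629.851 -381.066   30.   ]]
[312.083 197.361] [306 196  15   4  36] [[679.368 -83.681 147.3  ]] [[ 720.571 -221.622   30.   ]]
[330.155 226.268] [320 223  22   7  71] [[613.557  -1.132 147.3  ]] [[ 645.808 -127.844   30.   ]]
[417.5 240. ] [411 240  14   1  14] [[425.457 -14.24  147.3  ]] [[ 432.123 -142.735   30.   ]]
[328.238 264.941] [323 260  12  11 101] [[585.816 112.326 147.3  ]] [[614.294   1.047  30.   ]]
[321.825 288.65 ] [319 286   7   7  40] [[580.247 177.747 147.3  ]] [[607.967  75.366  30.   ]]
```

Call:
apply_moves(series=[[[0,0.25,-2],[0,0,0],40],[[0,0.25,-4.5],[0,0,0],40],[[0,0.25,-6.5],[0,0,0],40],[[0,0.25,-7.1],[0,0,0],40],[[0,0.25,-7.4],[0,0,0],40],[[0,0.25,-7.5],[0,0,0],40],[[0,0.25,-7.6],[0,0,0],40],[[0,0.25,-7.7],[0,0,0],40],[[0,0.25,-7.7],[0,0,0],40],[[0,0.25,-7.7],[0,0,0],40]])

```text
clock: 7.9
eef_pos: [612.5, 2.1, 59.0]
eef_rot: [3.141, 0.003, 0.037]
wrist_force: [-4.7, -0.3, 10.4]
finger_gap: 55.9
```

```bash
python3 -c "
from h import *
st()
s,d=snap('side','d')
zoom(s,270,180,140,110,'zd2')"
```

```text
t 7.9 tcp [612.46    2.072  58.97 ] grasp [612.442   2.068  52.971] 
x [ 0.999  0.037 -0.003] z [-0.003 -0.001 -1.   ] gap 55.89684608625482 F [-4.68  -0.339 10.355] q [-0.056  0.621  1.48  -0.001  1.043 -0.093]
```

View pics/zd2.png

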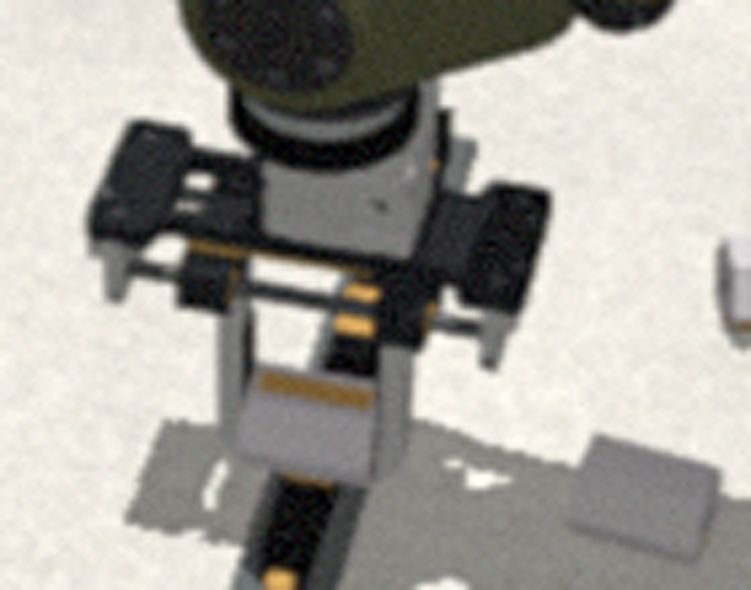

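Call:
apply_moves(series=[[[0,0,0],[0,0,0],60],[[0,0,0],[0,0,0],90],[[0,0,0],[0,0,0],100],[[0,0,0],[0,0,0],100],[[0,0,2],[0,0,0],100],[[0,0,7],[0,0,0],100],[[0,0,12],[0,0,0],100],[[-5,-3,14],[0,0,0],100],[[-10,-8,14],[0,0,0],100],[[-10,-14,14],[0,0,0],100]])

```text
clock: 9.2
eef_pos: [510.6, -134.7, 199.6]
eef_rot: [3.141, 0.002, 0.039]
wrist_force: [0.8, -0.8, 2.0]
finger_gap: 93.9
```

```bash
cat >> h.py <<'E'
def brass(n,im,lo=100,roi=None):
    hs=cv2.cvtColor(im,cv2.COLOR_RGB2HSV)
    br=((hs[...,0]>8)&(hs[...,0]<28)&(hs[...,1]>lo)&(hs[...,2]>45)).astype(np.uint8)
    k,l,s,c=cv2.connectedComponentsWithStats(br); out=[]
    for i in range(1,k):
        if s[i,4]>5 and roi[0]<c[i,0]<roi[2] and roi[1]<c[i,1]<roi[3]: out.append((c[i],s[i],l==i))
    return out
E
python3 -c "
from h import *
st()
p,d=snap('top','e');s,d=snap('side','e')
for n,im,roi in(('top',p,(270,220,420,260)),('side',s,(300,190,370,300))):
  for c,b,m in brass(n,im,100,roi):
    for z in(30,70): r=rect(n,m,z); print(n,c,b,z,r[0],r[3],r[5])
zoom(p,270,200,150,115,'ze1');zoom(s,270,180,160,120,'ze2')"
```

```text
t 9.2 tcp [ 510.624 -134.694  199.577] grasp [ 510.609 -134.701  193.577] 
x [ 0.999  0.039 -0.002] z [-0.002 -0.001 -1.   ] gap 93.90130139188177 F [ 0.788 -0.816  2.013] q [-0.326  0.28   1.621 -0.002  1.243 -0.365]
top [305.691 236.794] [303 227   6  20  97] 30 [618.45    0.762] -175.94563264548842 [12.459 49.237]
top [305.691 236.794] [303 227   6  20  97] 70 [612.481   0.31 ] -175.94563264548842 [12.089 47.775]
top [344.052 237.966] [338 234  13   9 116] 30 [615.817 -94.743] 89.01152121699637 [22.455 32.173]
top [344.052 237.966] [338 234  13   9 116] 70 [609.927 -92.358] 89.01152121699633 [21.788 31.218]
top [405.647 236.647] [404 234   4   6  17] 30 [ 619.669 -248.055] -179.95897079212233 [ 8.58  12.687]
top [405.647 236.647] [404 234   4   6  17] 70 [ 613.664 -241.116] -179.95897079212205 [ 8.326 12.31 ]
top [282.087 241.043] [280 239   5   6  23] 30 [607.534  59.428] 161.98590661153963 [11.108 12.874]
top [282.087 241.043] [280 239   5   6  23] 70 [601.889  57.233] 161.98590661154006 [10.778 12.492]
side [346.116 212.628] [341 208  11  10  86] 30 [ 621.294 -189.288] 92.32734906897703 [23.017 35.945]
side [346.116 212.628] [341 208  11  10  86] 70 [ 611.297 -143.569] 92.3273490689771 [22.077 34.478]
side [337.745 237.426] [333 232  11  11  94] 30 [617.577 -94.682] 93.66449553805272 [22.527 34.872]
side [337.745 237.426] [333 232  11  11  94] 70 [607.732 -52.826] 93.66449553805262 [21.607 33.448]
side [328.552 252.31 ] [319 250  20   6  58] 30 [624.839 -38.924] -178.49694510491483 [ 9.484 47.74 ]
side [328.552 252.31 ] [319 250  20   6  58] 70 [614.698   0.655] -178.49694510491486 [ 9.097 45.791]
side [321.73  288.757] [319 286   7   7  37] 30 [608.083  75.713] 102.16916736159077 [12.358 19.535]
side [321.73  288.757] [319 286   7   7  37] 70 [598.626 110.612] 102.16916736159061 [11.853 18.737]
```

View pics/ze1.png

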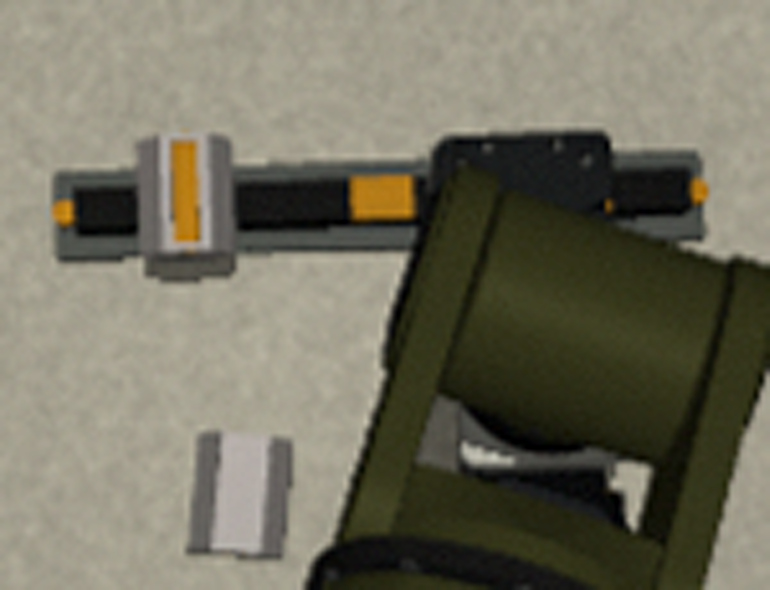

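View pics/ze2.png

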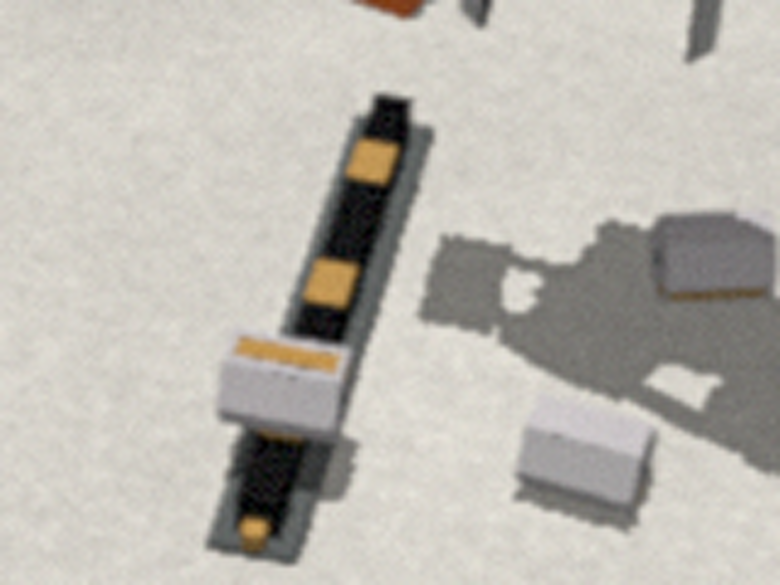

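Block 3 is on pad_3, within about 1 mm in both views. Next is block 1, whose strip is underneath and so needs 180°.

```bash
python3 -c "
from h import *
tell((473.5,-26.8,150),-5.5,-54)"
```

```text
shift cm [-3.756 11.683 -4.579] turn [-0.941  0.028 -0.118]
```

```bash
python3 -c "
from h import *
tell((438.1,-181.2,160),20,-50)"
```

```text
shift cm [-7.499 -3.808 -3.546] turn [-0.858 -0.168  0.297]
```

Call:
apply_moves(series=[[[-1,-0.5,-0.5],[-0.14,-0.03,0.05],100],[[-2.3,-1.1,-1],[-0.29,-0.06,0.1],100],[[-3.5,-1.8,-1.6],[-0.43,-0.08,0.15],100],[[-4.8,-2.4,-2.2],[-0.57,-0.11,0.2],100],[[-6,-3,-2.8],[-0.72,-0.14,0.25],100],[[-7.5,-3.8,-3.5],[-0.86,-0.17,0.3],100],[[-7.5,-3.8,-3.5],[-0.86,-0.17,0.3],100],[[-7.5,-3.8,-3.5],[-0.86,-0.17,0.3],100],[[-7.5,-3.8,-3.5],[-0.86,-0.17,0.3],100],[[-7.5,-3.8,-3.5],[-0.86,-0.17,0.3],100]])

```text
clock: 10.55
eef_pos: [440.6, -165.0, 187.1]
eef_rot: [2.322, 0.014, 0.343]
wrist_force: [0.2, -0.8, 0.5]
finger_gap: 93.8
```

```bash
python3 -c "
from h import *
st()
p,d=snap('top','f');s,d=snap('side','f')
zoom(p,300,220,150,115,'zf1');zoom(s,350,160,160,120,'zf2')
tell((438.1,-181.2,23),20,-50)"
```

```text
t 10.55 tcp [ 440.622 -165.007  187.117] grasp [ 442.044 -169.156  183.023] 
x [ 0.942  0.336 -0.014] z [ 0.237 -0.692 -0.682] gap 93.81726015483521 F [ 0.227 -0.839  0.544] q [-0.083  0.087  2.092 -1.041  0.888  0.232]
 shift cm [ -0.392  -1.197 -16.016] turn [-0.045 -0.031  0.006]
```

View pics/zf1.png

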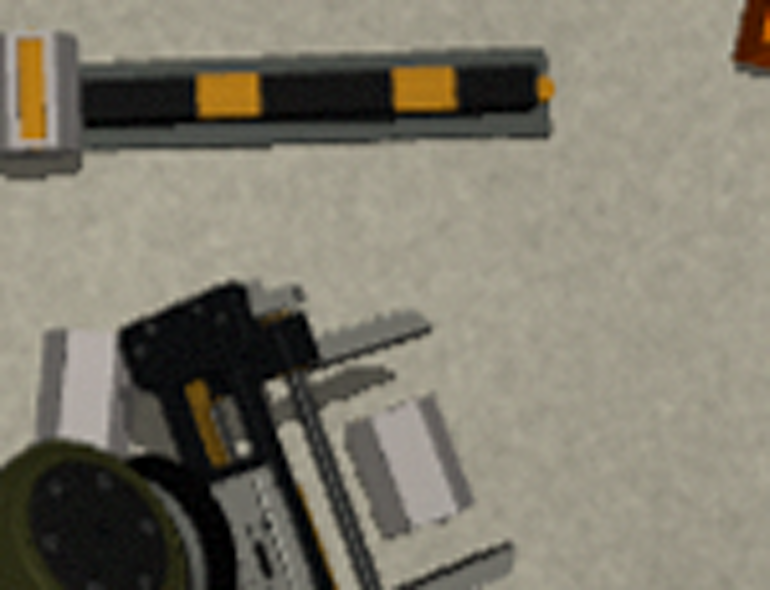

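View pics/zf2.png

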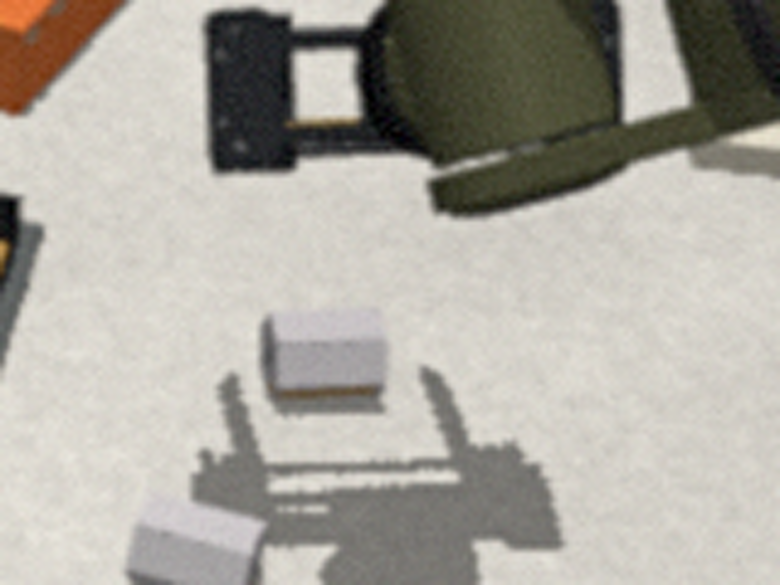

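The −50° tilt runs joint 4 to its limit, so I'll use positive tilts only: pick vertical, set down at +60° on the bench, pick vertical again and place at +60°.

```bash
python3 -c "
from h import *
tell((438.1,-181.2,80),20,0)"
```

```text
shift cm [ -0.235  -1.629 -10.102] turn [ 0.775  0.266 -0.   ]
```

Call:
apply_moves(series=[[[0,-0.4,0],[0.15,0.05,0],100],[[-0.1,-0.8,0],[0.31,0.11,0],100],[[-0.1,-1.2,-2],[0.46,0.16,0],100],[[-0.2,-1.6,-4],[0.62,0.21,0],100],[[-0.2,-1.6,-7],[0.775,0.266,0],100],[[-0.2,-1.6,-10],[0.775,0.266,0],100],[[-0.2,-1.6,-10],[0.775,0.266,0],100],[[-0.2,-1.6,-10],[0.775,0.266,0],100],[[-0.2,-1.6,-10],[0.775,0.266,0],100],[[-0.2,-1.6,-10],[0.775,0.266,0],100]])

```text
clock: 11.9
eef_pos: [438.7, -180.7, 87.9]
eef_rot: [3.14, -0.001, 0.35]
wrist_force: [-0.5, 0.1, -0.9]
finger_gap: 94.1
```

```bash
python3 -c "
from h import *
st()
tell((438.1,-181.2,22.5),20,0)"
```

```text
t 11.9 tcp [ 438.711 -180.654   87.911] grasp [ 438.719 -180.66    81.911] 
x [0.939 0.343 0.001] z [ 0.001 -0.001 -1.   ] gap 94.05322654950066 F [-0.459  0.138 -0.882] q [-0.468  0.313  1.872 -0.     0.955 -0.817]
 shift cm [-0.061 -0.055 -5.941] turn [ 0.001  0.001 -0.001]
```

Call:
apply_moves(series=[[[-0.05,-0.05,-3],[0,0,0],100],[[-0.05,-0.05,-5],[0,0,0],100],[[-0.05,-0.05,-5.9],[0,0,0],100],[[-0.05,-0.05,-5.9],[0,0,0],100],[[-0.05,-0.05,-5.9],[0,0,0],40],[[-0.05,-0.05,-5.9],[0,0,0],40],[[-0.05,-0.05,-5.9],[0,0,0],40],[[-0.05,-0.05,-5.9],[0,0,0],40],[[-0.05,-0.05,-5.9],[0,0,0],40],[[-0.05,-0.05,-5.9],[0,0,0],40]])

```text
clock: 13.15
eef_pos: [438.0, -181.2, 28.2]
eef_rot: [3.141, -0.0, 0.349]
wrist_force: [-0.2, 0.6, 2.2]
finger_gap: 55.5
```

```bash
python3 -c "
from h import *
st()
tell((450,-195,60),0,60)
tell((450,-195,21.5),0,60)"
```

```text
t 13.15 tcp [ 437.984 -181.241   28.219] grasp [ 437.985 -181.244   22.219] 
x [0.94  0.342 0.   ] z [ 0. -0. -1.] gap 55.4722998853496 F [-0.231  0.62   2.237] q [-0.47   0.419  1.901 -0.     0.821 -0.819]
 shift cm [ 1.202 -1.896  3.478] turn [ 1.037  0.183 -0.317]
 shift cm [ 1.202 -1.896 -0.372] turn [ 1.037  0.183 -0.317]
```

Call:
apply_moves(series=[[[0,0,2.5],[0,0,0],40],[[0,0,5],[0,0,0],40],[[0.2,-0.3,5],[0.17,0.03,-0.05],40],[[0.4,-0.6,5],[0.34,0.06,-0.1],40],[[0.6,-0.9,5],[0.52,0.09,-0.16],40],[[0.8,-1.3,5],[0.69,0.12,-0.21],40],[[1,-1.6,4.5],[0.86,0.15,-0.26],40],[[1.2,-1.9,4],[1.037,0.183,-0.317],40],[[1.2,-1.9,3.5],[1.037,0.183,-0.317],40],[[1.2,-1.9,3.5],[1.037,0.183,-0.317],40]])

```text
clock: 14.4
eef_pos: [449.8, -200.0, 62.8]
eef_rot: [-2.097, 0.0, 0.001]
wrist_force: [-0.6, -0.3, -1.5]
finger_gap: 55.6
```

```bash
python3 -c "
from h import *
st()
tell((450,-195,21.5),0,60)
s,d=snap('side','g')
zoom(s,350,160,160,120,'zg2')"
```

```text
t 14.4 tcp [ 449.831 -199.952   62.766] grasp [ 449.825 -194.764   59.752] 
x [ 1.     0.001 -0.   ] z [-0.001  0.865 -0.502] gap 55.565674791803474 F [-0.574 -0.278 -1.503] q [-0.802  0.801  1.504  0.65   1.696 -1.024]
 shift cm [ 0.017 -0.024 -3.827] turn [ 0.003 -0.    -0.001]
```

View pics/zg2.png

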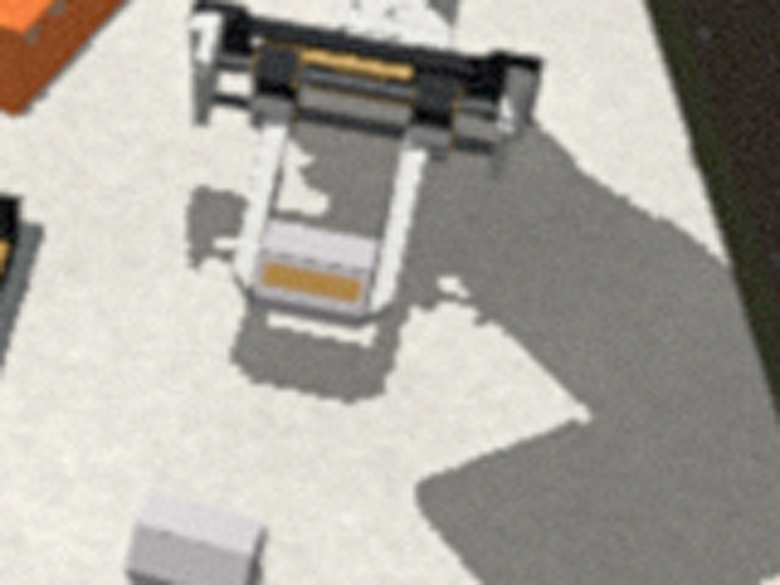

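Call:
apply_moves(series=[[[0,0,-2],[0,0,0],40],[[0,0,-3.3],[0,0,0],40],[[0,0,-3.7],[0,0,0],40],[[0,0,-3.9],[0,0,0],40],[[0,0,-3.9],[0,0,0],40],[[0,0,-3.9],[0,0,0],70],[[0,0,-3.9],[0,0,0],100],[[0,0,-3.9],[0,0,0],100],[[0,0,-1],[0,0,0],100],[[0,0,4],[0,0,0],100]])

```text
clock: 15.7
eef_pos: [449.4, -199.8, 103.1]
eef_rot: [-2.092, 0.002, -0.0]
wrist_force: [-0.3, -0.5, 0.5]
finger_gap: 93.7
```

```bash
python3 -c "
from h import *
st()
tell((450,-192.8,75),0,0)
p,d=snap('top','h');zoom(p,300,230,150,115,'zh1')
for c,b,m in brass('top',p,100,(340,260,420,340)): print(c,b,rect('top',m,30))
"
```

```text
t 15.7 tcp [ 449.407 -199.779  103.143] grasp [ 449.402 -194.574  100.157] 
x [ 1.    -0.    -0.002] z [-0.001  0.867 -0.498] gap 93.6612671090701 F [-0.317 -0.454  0.458] q [-0.803  0.735  1.507  0.658  1.751 -0.983]
 shift cm [ 0.059  0.698 -2.214] turn [-1.05  -0.002  0.002]
[378.  305.5] [377 296   3  20  60] (array([ 449.551, -176.583]), array([ 449.59, -176.59]), (4.891364574432373, 46.05797576904297), np.float64(179.0724175923786), 60, array([ 6.957, 48.73 ]))
```

View pics/zh1.png

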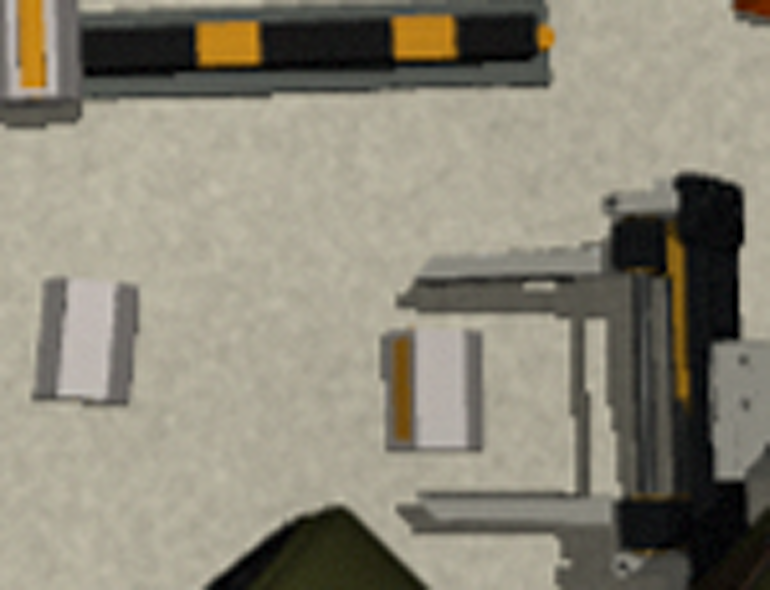

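Call:
apply_moves(series=[[[0,0.1,0],[-0.18,0,0],100],[[0,0.2,0],[-0.35,0,0],100],[[0,0.4,0],[-0.53,0,0],100],[[0,0.5,0],[-0.7,0,0],100],[[0,0.6,-1],[-0.88,0,0],100],[[0,0.7,-2.2],[-1.05,0,0],100],[[0,0.7,-2.2],[-1.05,0,0],100],[[0,0.7,-2.2],[-1.05,0,0],100],[[0,0.7,-5],[-1.05,0,0],100],[[0,0.7,-7.4],[-1.05,0,0],100]])

```text
clock: 17.0
eef_pos: [449.9, -194.2, 28.6]
eef_rot: [3.141, -0.0, -0.002]
wrist_force: [0.5, 0.1, -0.4]
finger_gap: 94.3
```

```bash
python3 -c "
from h import *
st()
tell((449.5,-193.2,22.5),0,0)"
```

```text
t 17.0 tcp [ 449.903 -194.185   28.559] grasp [ 449.905 -194.187   22.559] 
x [ 1.    -0.002  0.   ] z [ 0. -0. -1.] gap 94.28741780398043 F [ 0.458  0.074 -0.419] q [-0.482  0.446  1.857 -0.     0.838 -0.48 ]
 shift cm [-0.04   0.099 -0.006] turn [0.    0.    0.002]
```

Call:
apply_moves(series=[[[-0.04,0.1,0],[0,0,0],100],[[-0.04,0.1,0],[0,0,0],40],[[-0.04,0.1,0],[0,0,0],40],[[-0.04,0.1,0],[0,0,0],40],[[-0.04,0.1,0],[0,0,0],40],[[-0.04,0.1,0],[0,0,0],40],[[-0.04,0.1,0],[0,0,0],40],[[-0.04,0.1,2],[0,0,0],40],[[-0.04,0.1,7],[0,0,0],40],[[-0.04,0.1,12],[0,0,0],40]])

```text
clock: 18.25
eef_pos: [449.0, -191.9, 149.9]
eef_rot: [3.14, 0.001, -0.0]
wrist_force: [0.5, 0.2, -1.6]
finger_gap: 55.5
```

```bash
python3 -c "
from h import *
st()
tell((615.7,-97,120),2.07,60)"
```

```text
t 18.25 tcp [ 448.977 -191.949  149.944] grasp [ 448.968 -191.958  143.944] 
x [ 1.    -0.    -0.001] z [-0.001 -0.001 -1.   ] gap 55.53479528500113 F [ 0.453  0.188 -1.569] q [-0.478  0.25   1.784 -0.002  1.108 -0.477]
 shift cm [16.691  8.976 -2.694] turn [1.049 0.018 0.032]
```

Call:
apply_moves(series=[[[2,1,0.5],[0.13,0,0],40],[[4.5,2.4,0.5],[0.26,0,0.01],40],[[7,3.8,0.5],[0.39,0.01,0.01],40],[[9.5,5.1,0],[0.52,0.01,0.02],40],[[12,6.5,-1],[0.66,0.01,0.02],40],[[14.5,7.8,-2],[0.79,0.01,0.02],40],[[16.7,9,-2.7],[0.92,0.02,0.03],40],[[16.7,9,-2.7],[1.049,0.018,0.032],40],[[16.7,9,-2.7],[1.049,0.018,0.032],40],[[16.7,9,-2.7],[1.049,0.018,0.032],40]])

```text
clock: 19.5
eef_pos: [616.5, -102.3, 122.3]
eef_rot: [-2.098, -0.0, 0.035]
wrist_force: [-0.1, -0.4, -2.3]
finger_gap: 55.6
```

```bash
python3 -c "
from h import *
st()
tell((615.7,-97,51.3),2.07,60)
p,d=snap('top','i');s,d=snap('side','i')
zoom(p,270,190,150,115,'zi1');zoom(s,270,160,160,120,'zi2')
for n,im,roi in(('top',p,(330,200,420,260)),('side',s,(300,180,370,260))):
  for c,b,m in brass(n,im,100,roi): r=rect(n,m,120-1.3+20);print(n,c,b,r[0],r[3],r[5])
"
```

```text
t 19.5 tcp [ 616.5   -102.256  122.262] grasp [616.32  -97.074 119.244] 
x [0.999 0.035 0.   ] z [-0.03   0.864 -0.503] gap 55.62145045999863 F [-0.137 -0.366 -2.299] q [-0.519  0.869  1.199  0.84   1.731 -0.712]
 shift cm [-0.061  0.006 -6.796] turn [0.003 0.    0.001]
top [386.366 223.455] [383 204   7  36 123] [ 633.919 -185.657] 178.63991833839435 [11.09  88.153]
top [346.897 230.869] [344 221   6  21 107] [616.299 -94.883] -179.04283360273848 [11.693 49.059]
top [377.5 236. ] [376 233   4   7  28] [ 604.624 -164.84 ] 178.6229037306624 [ 9.022 16.336]
top [381.4 249.4] [379 249   6   2  10] [ 573.753 -173.245] 91.76556679400325 [ 4.093 13.533]
side [338.918 202.816] [329 201  20   5  49] [618.414 -93.33 ] -177.46062970274613 [ 8.932 44.826]
side [337.747 237.608] [333 233  11  10  79] [590.668  19.618] 91.98869150082685 [18.703 28.195]
side [328.552 252.31 ] [319 250  20   6  58] [597.279  68.632] -178.4969451049149 [ 8.432 42.443]
```

View pics/zi1.png

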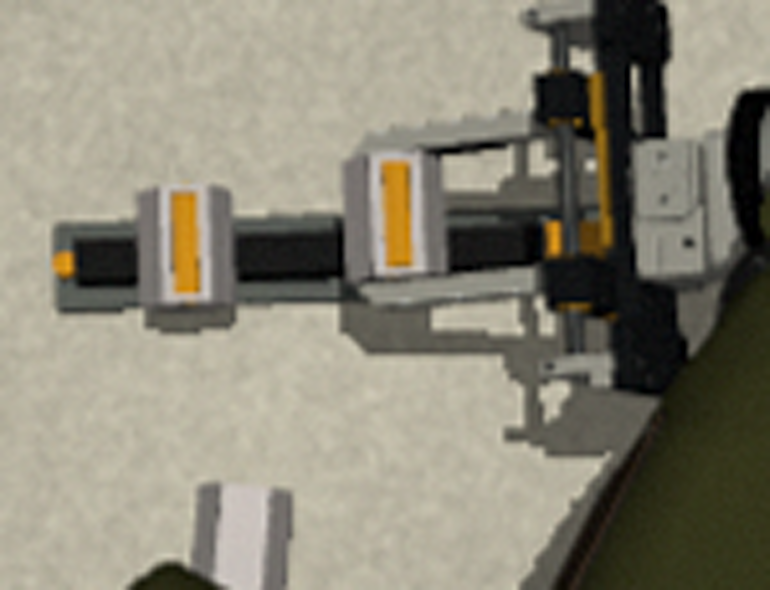

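View pics/zi2.png

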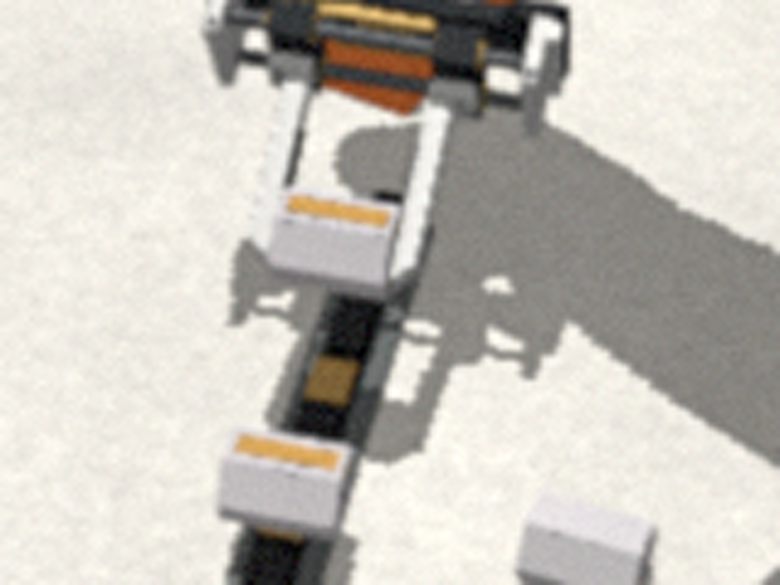

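Call:
apply_moves(series=[[[-0.05,-0.05,-2],[0,0,0],40],[[-0.05,-0.05,-4],[0,0,0],40],[[-0.05,-0.05,-6],[0,0,0],40],[[-0.05,-0.05,-6.5],[0,0,0],40],[[-0.05,-0.05,-6.7],[0,0,0],40],[[-0.05,-0.05,-6.8],[0,0,0],40],[[-0.05,-0.05,-6.9],[0,0,0],40],[[-0.05,-0.05,-6.9],[0,0,0],40],[[-0.05,-0.05,-6.9],[0,0,0],40],[[-0.05,-0.05,-6.9],[0,0,0],40]])

```text
clock: 20.85
eef_pos: [616.1, -102.7, 55.1]
eef_rot: [-2.094, -0.002, 0.036]
wrist_force: [-6.3, 0.8, 11.1]
finger_gap: 55.7
```

```bash
cat >> h.py <<'E'
def rail(tag,z=70):
    p,d=snap('top',tag);s,d=snap('side',tag)
    zoom(p,270,190,150,115,'z'+tag+'1');zoom(s,270,160,160,120,'z'+tag+'2')
    for n,im,roi in(('top',p,(270,200,420,260)),('side',s,(300,180,370,300))):
      for c,b,m in brass(n,im,100,roi): r=rect(n,m,z);print(n,c,b,r[0],r[3],r[5])
E
python3 -c "
from h import *
st()
rail('j')"
```

```text
t 20.85 tcp [ 616.111 -102.729   55.114] grasp [615.93  -97.534  52.118] 
x [0.999 0.036 0.002] z [-0.03   0.866 -0.499] gap 55.69482923661637 F [-6.322  0.78  11.125] q [-0.521  0.968  1.195  0.833  1.671 -0.786]
top [382.566 227.419] [379 210   7  33 129] [ 636.138 -185.781] 178.62695092148866 [12.97  84.004]
top [305.726 236.937] [303 227   6  20  95] [612.131   0.222] -176.15961796046665 [12.031 47.369]
top [345.35 235.5 ] [343 226   6  20 100] [615.979 -95.53 ] -176.28280065800536 [12.088 49.162]
top [282.167 241.125] [280 239   5   6  24] [601.691  57.039] 179.7906557856965 [11.211 12.526]
top [377.571 253.286] [376 253   5   2   7] [ 572.982 -172.7  ] 99.94493795474864 [ 3.519 12.794]
side [344.466 185.509] [328 181  31   9 116] [ 641.901 -244.759] 179.03329987674377 [17.62  72.953]
side [346.064 212.962] [341 208  11  10  78] [ 611.105 -142.333] 88.30581776487472 [20.565 33.825]
side [338.255 224.83 ] [329 223  19   5  47] [617.948 -95.207] -177.91244972609812 [ 8.662 45.228]
side [336.5 241.5] [333 241   8   2   8] [606.887 -38.729] -178.69553758287387 [ 2.925 19.992]
side [328.552 252.31 ] [319 250  20   6  58] [614.698   0.655] -178.49694510491486 [ 9.097 45.791]
side [327.    269.429] [324 269   7   2   7] [603.449  52.944] -179.92782461132106 [ 2.696 16.929]
side [321.816 288.632] [319 286   7   7  38] [598.552 110.217] 103.80525829273051 [12.352 19.157]
```

View pics/zj2.png

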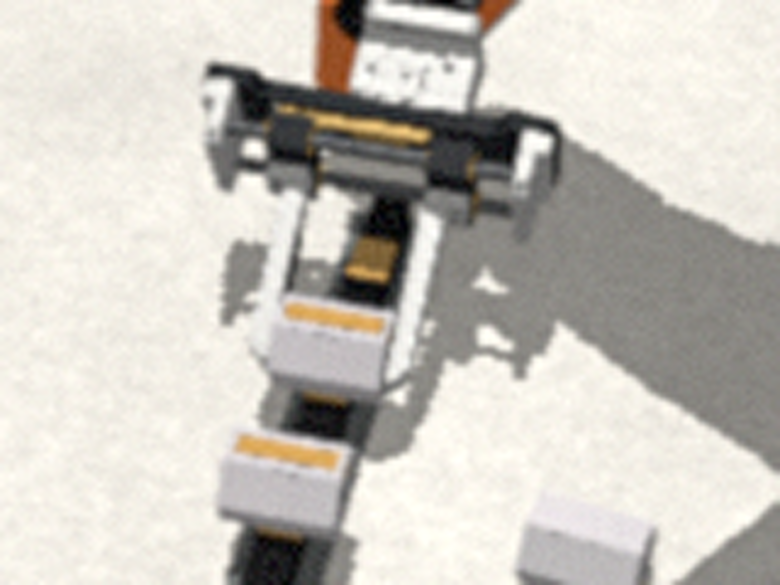

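Call:
apply_moves(series=[[[0,0,0],[0,0,0],60],[[0,0,0],[0,0,0],90],[[0,0,0],[0,0,0],100],[[0,0,0],[0,0,0],100],[[0,0,2],[0,0,0],100],[[0,0,7],[0,0,0],100],[[-2,0,11],[-0.15,0,0],100],[[-6,1,11],[-0.33,0,0],100],[[-10,2,11],[-0.5,0,0],100],[[-14,4,11],[-0.68,0,0],100]])

```text
clock: 22.2
eef_pos: [475.0, -63.0, 164.8]
eef_rot: [-2.781, 0.018, 0.026]
wrist_force: [0.9, 0.1, -0.2]
finger_gap: 94.0
```

```bash
python3 -c "
from h import *
st()
rail('k')
tell((473.5,-26.8,90),-5.5,0)"
```

```text
t 22.2 tcp [474.984 -63.033 164.751] grasp [474.826 -60.919 159.138] 
x [ 1.     0.025 -0.018] z [-0.026  0.352 -0.935] gap 93.97005678690229 F [ 0.947  0.065 -0.194] q [-0.374  0.284  1.742  0.338  1.293 -0.519]
top [305.729 236.833] [303 227   6  20  96] [612.385   0.216] -176.334628432141 [11.991 47.892]
top [345.25 235.45] [343 226   6  20 100] [616.1   -95.289] -177.17958227888795 [12.164 48.604]
top [382.053 236.904] [376 233  13   9 114] [ 612.841 -184.143] 89.95349058051454 [21.616 30.77 ]
top [405.647 236.647] [404 234   4   6  17] [ 613.664 -241.116] -179.95897079212205 [ 8.326 12.31 ]
top [282.087 241.043] [280 239   5   6  23] [601.889  57.233] 161.98590661154006 [10.778 12.492]
side [346.116 212.628] [341 208  11  10  86] [ 611.297 -143.569] 92.3273490689771 [22.077 34.478]
side [338.312 224.812] [329 223  19   5  48] [617.835 -95.306] -177.72208271763773 [ 8.867 44.832]
side [336.5   241.375] [333 241   8   2   8] [606.996 -39.131] -177.77020673347326 [ 3.116 19.915]
side [328.552 252.31 ] [319 250  20   6  58] [614.698   0.655] -178.49694510491486 [ 9.097 45.791]
side [321.568 288.703] [319 286   6   7  37] [598.997 110.565] 107.35309980108046 [11.63  19.188]
 shift cm [ 0.019  3.344 -6.963] turn [-0.362 -0.007 -0.121]
```

View pics/zk1.png

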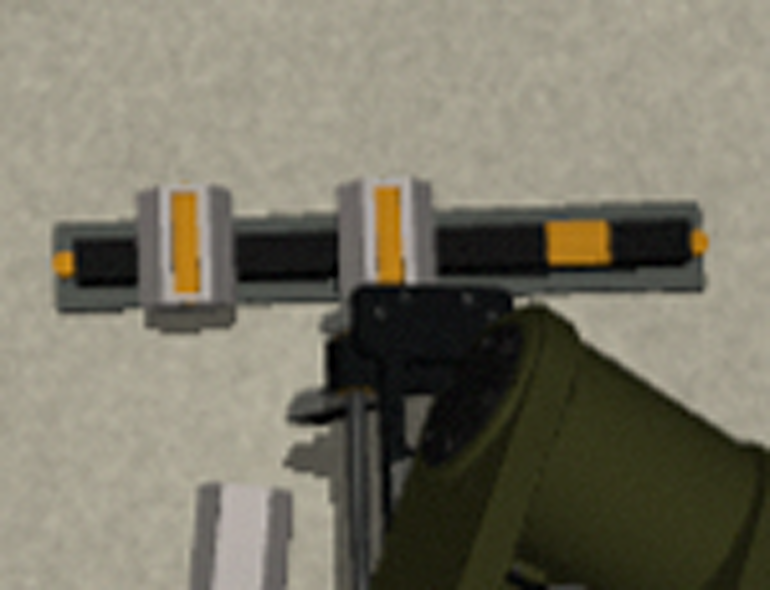

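Block 2 is seated on pad_2. Block 1 must end up on pad_1 with a vertical tool, because the rack is close on that side. I'll use three steps of "pick at +60°, set down at 0°".

```bash
cat >> h.py <<'E'
def tb(c,yaw,th,msg="",k=2):
    R=pose(c,yaw,th)[1].as_matrix(); tell(np.array(c)-k*R[:,2],yaw,th,msg)
E
python3 - <<'E'
from h import *
im=cv2.imread("pics/k_top.png"); g=cv2.cvtColor(im,cv2.COLOR_BGR2GRAY);hsv=cv2.cvtColor(im,cv2.COLOR_BGR2HSV)
m=np.zeros_like(g); m[278:318,300:336]=((g>100)&(hsv[...,1]<28))[278:318,300:336]
k,l,s,c=cv2.connectedComponentsWithStats(m); i=1+s[1:,4].argmax(); print(rect("top",l==i,40))
tb((473.5,-26.8,70),-5.5,60); tb((473.5,-26.8,20),-5.5,60)
E
```

```text
(array([473.557, -26.249]), array([473.476, -26.194]), (22.8958683013916, 55.777523040771484), np.float64(174.97593300202598), 219, array([23.   , 56.215]))
 shift cm [-0.047  2.654 -9.163] turn [ 0.685 -0.041 -0.127]
 shift cm [ -0.047   2.654 -14.163] turn [ 0.685 -0.041 -0.127]
```

Call:
apply_moves(series=[[[0,0.7,0],[0.17,-0.01,-0.03],100],[[0,1.3,-1],[0.34,-0.02,-0.06],100],[[0,2,-2],[0.51,-0.03,-0.1],100],[[0,2.7,-4],[0.685,-0.041,-0.127],100],[[0,2.7,-7],[0.685,-0.041,-0.127],100],[[0,2.7,-9.2],[0.685,-0.041,-0.127],100],[[0,2.7,-9.2],[0.685,-0.041,-0.127],100],[[0,2.7,-9.2],[0.685,-0.041,-0.127],100],[[0,2.7,-9.2],[0.685,-0.041,-0.127],100],[[0,2.7,-9.2],[0.685,-0.041,-0.127],100]])

```text
clock: 23.55
eef_pos: [476.2, -35.8, 71.7]
eef_rot: [-2.089, 0.003, -0.096]
wrist_force: [-0.0, -0.2, 0.1]
finger_gap: 93.9
```

```bash
python3 -c "
from h import *
st()
tb((473.5,-26.5,20),-5.3,60)
rail('l')"
```

```text
t 23.55 tcp [476.212 -35.819  71.735] grasp [476.704 -30.63   68.762] 
x [ 0.995 -0.096 -0.003] z [ 0.082  0.865 -0.496] gap 93.90915294867925 F [-0.043 -0.243  0.062] q [-0.569  0.65   1.78   0.891  1.455 -0.943]
 shift cm [-0.335  0.242 -4.774] turn [-0.005 -0.002  0.003]
top [305.726 236.937] [303 227   6  20  95] [612.131   0.222] -176.15961796046665 [12.031 47.369]
top [345.277 235.545] [343 226   6  20 101] [615.87  -95.353] -176.80047759263658 [12.238 49.039]
top [382.   236.93] [376 233  13   9 115] [ 612.775 -184.015] 91.31669068807528 [21.655 31.006]
top [405.556 236.556] [404 234   4   6  18] [ 613.886 -240.901] -172.51782202054437 [ 8.597 12.438]
top [282.167 241.125] [280 239   5   6  24] [601.691  57.039] 179.7906557856965 [11.211 12.526]
side [346.161 212.586] [341 208  11  10  87] [ 611.233 -143.753] 92.97422129404072 [21.721 35.082]
side [338.208 224.792] [329 223  19   5  48] [618.089 -95.304] -178.1530817741407 [ 8.914 44.866]
side [336.556 241.444] [333 241   8   2   9] [606.814 -38.946] -178.38722010878695 [ 3.53  18.719]
side [328.552 252.31 ] [319 250  20   6  58] [614.698   0.655] -178.49694510491486 [ 9.097 45.791]
side [321.974 288.711] [319 286   7   7  38] [598.17  110.335] 99.79367498312803 [12.336 18.738]
```

View pics/l_top.png

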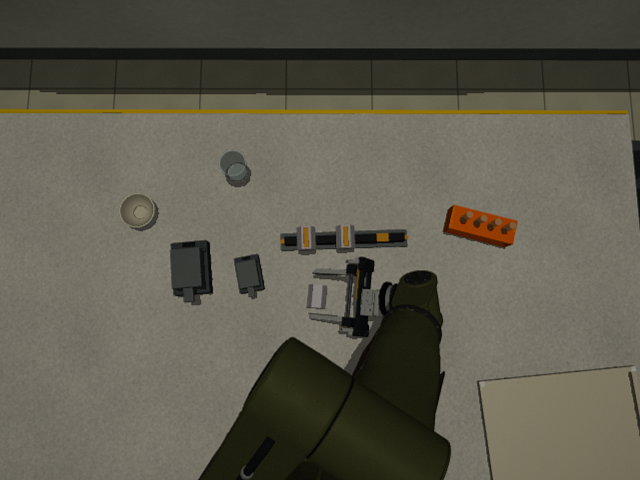

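Block 1 at (317,296) lies between the open fingers at (330,273) and (325,318), and the body is clear of the rail. I'll descend and close.

Call:
apply_moves(series=[[[-0.3,0.25,-2],[0,0,0],100],[[-0.35,0.25,-4],[0,0,0],100],[[-0.35,0.25,-4.8],[0,0,0],100],[[-0.35,0.25,-4.8],[0,0,0],100],[[-0.35,0.25,-4.8],[0,0,0],40],[[-0.35,0.25,-4.8],[0,0,0],40],[[-0.35,0.25,-4.8],[0,0,0],40],[[-0.35,0.25,-4.8],[0,0,0],40],[[-0.35,0.25,-4.8],[0,0,0],40],[[-0.35,0.25,-4.8],[0,0,0],40]])

```text
clock: 24.9
eef_pos: [472.5, -33.2, 23.2]
eef_rot: [-2.089, 0.003, -0.096]
wrist_force: [-0.1, -0.7, 1.4]
finger_gap: 56.2
```

```bash
python3 -c "
from h import *
st()
tb((465,-120,35),0,0)"
```

```text
t 24.9 tcp [472.513 -33.243  23.19 ] grasp [473.002 -28.053  20.22 ] 
x [ 0.995 -0.096 -0.003] z [ 0.082  0.865 -0.495] gap 56.23138225812212 F [-0.113 -0.728  1.36 ] q [-0.569  0.745  1.779  0.902  1.397 -1.016]
 shift cm [-0.751 -8.676  1.981] turn [-1.052  0.047  0.089]
```

Call:
apply_moves(series=[[[0,0,2],[0,0,0],40],[[0,-1,4],[0,0,0],40],[[-0.1,-2.5,4],[-0.17,0.01,0.01],40],[[-0.2,-4,4],[-0.35,0.02,0.03],40],[[-0.3,-5.2,4],[-0.52,0.02,0.04],40],[[-0.5,-6.5,4],[-0.7,0.03,0.06],40],[[-0.6,-7.5,3.5],[-0.88,0.04,0.07],40],[[-0.75,-8.7,3],[-1.052,0.047,0.089],40],[[-0.75,-8.7,2.5],[-1.052,0.047,0.089],40],[[-0.75,-8.7,2],[-1.052,0.047,0.089],40]])

```text
clock: 26.15
eef_pos: [464.9, -120.2, 42.9]
eef_rot: [-3.138, 0.0, -0.001]
wrist_force: [0.4, -0.2, -2.1]
finger_gap: 55.9
```

```bash
python3 -c "
from h import *
st()
tb((465,-120,20),0,0)
s,d=snap('side','m');zoom(s,350,200,120,90,'zm')"
```

```text
t 26.15 tcp [ 464.899 -120.198   42.862] grasp [ 464.898 -120.175   36.862] 
x [ 1.    -0.001 -0.   ] z [-0.     0.004 -1.   ] gap 55.879594580721935 F [ 0.374 -0.214 -2.123] q [-0.331  0.403  1.878  0.005  0.862 -0.333]
 shift cm [ 0.01   0.02  -1.486] turn [-0.004 -0.     0.001]
```

View pics/zm.png

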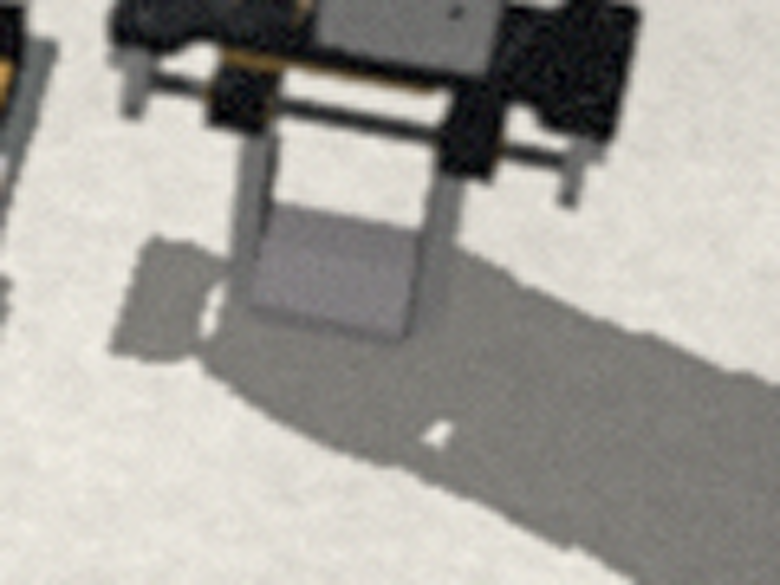

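Call:
apply_moves(series=[[[0,0,-0.8],[0,0,0],40],[[0,0,-1.3],[0,0,0],40],[[0,0,-1.55],[0,0,0],40],[[0,0,-1.6],[0,0,0],40],[[0,0,-1.6],[0,0,0],40],[[0,0,-1.6],[0,0,0],70],[[0,0,-1.6],[0,0,0],100],[[0,0,-1.6],[0,0,0],100],[[0,0,-1.6],[0,0,0],100],[[0,0,-0.6],[0,0,0],100]])

```text
clock: 27.45
eef_pos: [464.6, -120.1, 36.9]
eef_rot: [-3.141, 0.001, 0.0]
wrist_force: [0.6, 0.3, 0.8]
finger_gap: 93.8
```

```bash
python3 -c "
from h import *
st()
tb((465,-119.6,30),0,60)
tb((465,-119.6,20),0,60)"
```

```text
t 27.45 tcp [ 464.593 -120.078   36.925] grasp [ 464.586 -120.075   30.925] 
x [ 1.     0.    -0.001] z [-0.001  0.001 -1.   ] gap 93.7864343098052 F [0.563 0.327 0.804] q [-0.329  0.414  1.881  0.     0.848 -0.33 ]
 shift cm [ 0.041 -0.645 -0.293] turn [ 1.047 -0.001 -0.001]
 shift cm [ 0.041 -0.645 -1.293] turn [ 1.047 -0.001 -0.001]
```

Call:
apply_moves(series=[[[0,-0.1,0],[0.17,0,0],100],[[0,-0.2,0],[0.35,0,0],100],[[0,-0.3,0],[0.52,0,0],100],[[0,-0.4,-0.1],[0.7,0,0],100],[[0,-0.5,-0.2],[0.87,0,0],100],[[0,-0.65,-0.3],[1.047,0,0],100],[[0,-0.65,-0.8],[1.047,0,0],100],[[0,-0.65,-1.3],[1.047,0,0],100],[[0,-0.65,-1.3],[1.047,0,0],100],[[0,-0.65,-1.3],[1.047,0,0],100]])

```text
clock: 28.7
eef_pos: [465.2, -126.5, 24.8]
eef_rot: [-2.096, -0.001, 0.001]
wrist_force: [-0.0, 0.3, -0.5]
finger_gap: 93.6
```

```bash
python3 -c "
from h import *
st()
p,d=snap('top','n');zoom(p,290,240,120,90,'zn1')
s,d=snap('side','n');zoom(s,350,200,120,90,'zn')
"
```

```text
t 28.7 tcp [ 465.246 -126.473   24.769] grasp [ 465.245 -121.283   21.758] 
x [1.    0.001 0.001] z [-0.     0.865 -0.502] gap 93.64285837933775 F [-0.019  0.335 -0.534] q [-0.693  0.818  1.602  0.728  1.559 -1.039]
```

View pics/zn1.png

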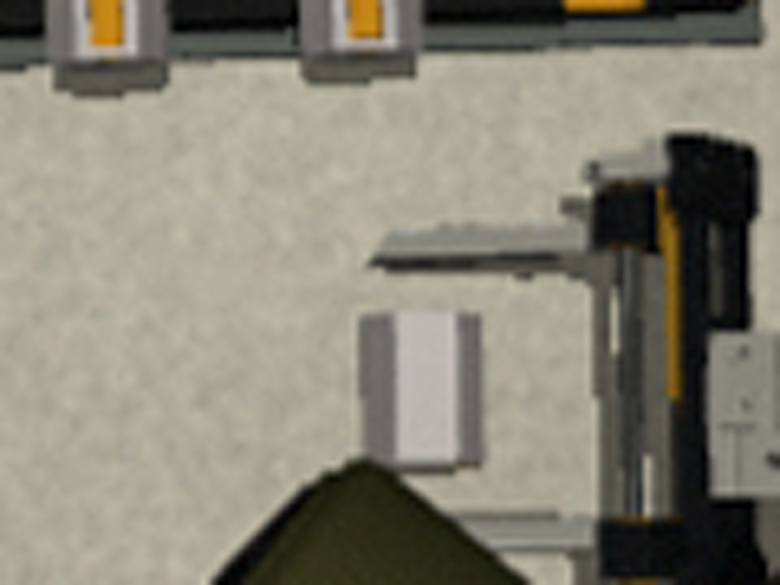

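View pics/zn.png

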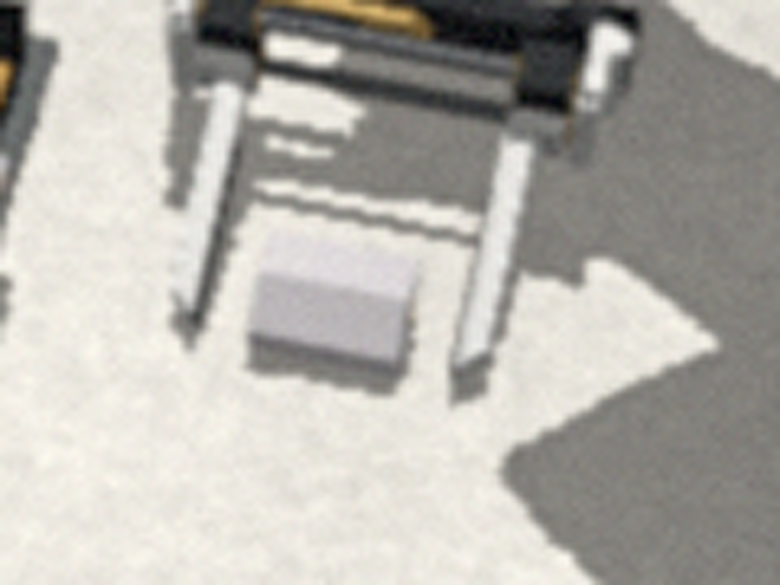

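Block 1 is flat at top-zoom (425,390) between the fingers. I grip, lift and turn −60° again.

Call:
apply_moves(series=[[[0,0,0],[0,0,0],40],[[0,0,0],[0,0,0],40],[[0,0,0],[0,0,0],40],[[0,0,0],[0,0,0],40],[[0,0,0],[0,0,0],40],[[0,0,0],[0,0,0],40],[[0,0,2],[0,0,0],40],[[0,0,4],[0,0,0],40],[[0,0.1,4],[-0.17,0,0],40],[[0,0.2,4],[-0.35,0,0],40]])

```text
clock: 30.05
eef_pos: [465.1, -125.4, 64.6]
eef_rot: [-2.45, -0.001, -0.001]
wrist_force: [-0.1, 0.5, -2.2]
finger_gap: 55.7
```

```bash
python3 -c "
from h import *
st()
tb((465,-140,35),0,0)"
```

```text
t 30.05 tcp [ 465.084 -125.369   64.59 ] grasp [ 465.094 -121.544   59.968] 
x [ 1.    -0.001  0.001] z [ 0.002  0.637 -0.77 ] gap 55.673942629401424 F [-0.071  0.549 -2.25 ] q [-0.613  0.574  1.709  0.566  1.341 -0.882]
 shift cm [-0.008 -1.463 -2.159] turn [-0.691  0.002  0.001]
```

Call:
apply_moves(series=[[[0,-0.4,0],[-0.17,0,0],40],[[0,-0.8,-0.5],[-0.35,0,0],40],[[0,-1.1,-1],[-0.52,0,0],40],[[0,-1.4,-2],[-0.69,0,0],40],[[0,-1.4,-2.8],[-0.69,0,0],40],[[0,-1.4,-3.3],[-0.69,0,0],40],[[0,-1.4,-3.6],[-0.69,0,0],40],[[0,-1.4,-3.7],[-0.69,0,0],40],[[0,-1.4,-3.7],[-0.69,0,0],40],[[0,-1.4,-3.7],[-0.69,0,0],40]])

```text
clock: 31.3
eef_pos: [464.7, -139.2, 28.2]
eef_rot: [-3.133, 0.001, -0.001]
wrist_force: [-10.8, 5.1, 22.4]
finger_gap: 56.0
```

Call:
apply_moves(series=[[[0,0,0],[0,0,0],60],[[0,0,0],[0,0,0],80],[[0,0,0],[0,0,0],100],[[0,0,0],[0,0,0],100],[[0,0,1],[0,0,0],100],[[0,0,1],[0,0,0],100],[[0,0,1],[0,0,0],100],[[0,0,1],[0,0,0],100],[[0,0,1],[0,0,0],100],[[0,0,1],[0,0,0],100]])

```text
clock: 32.55
eef_pos: [464.9, -138.7, 37.0]
eef_rot: [-3.134, 0.0, 0.0]
wrist_force: [0.2, -0.2, -0.9]
finger_gap: 93.6
```

```bash
python3 -c "
from h import *
st()
tb((465,-140.2,30),0,60)
tb((465,-140.2,20),0,60)"
```

```text
t 32.55 tcp [ 464.925 -138.675   36.993] grasp [ 464.925 -138.632   30.993] 
x [ 1.  0. -0.] z [-0.     0.007 -1.   ] gap 93.57903490715265 F [ 0.155 -0.198 -0.924] q [-0.369  0.423  1.866  0.009  0.855 -0.375]
 shift cm [ 0.007 -0.845 -0.299] turn [ 1.04  0.   -0.  ]
 shift cm [ 0.007 -0.845 -1.299] turn [ 1.04  0.   -0.  ]
```

Call:
apply_moves(series=[[[0,-0.1,0],[0.17,0,0],100],[[0,-0.2,0],[0.35,0,0],100],[[0,-0.4,0],[0.52,0,0],100],[[0,-0.5,-0.1],[0.7,0,0],100],[[0,-0.6,-0.2],[0.87,0,0],100],[[0,-0.75,-0.3],[1.04,0,0],100],[[0,-0.75,-0.8],[1.04,0,0],100],[[0,-0.75,-1.3],[1.04,0,0],100],[[0,-0.75,-1.3],[1.04,0,0],100],[[0,-0.75,-1.3],[1.04,0,0],100]])

```text
clock: 33.8
eef_pos: [465.3, -146.0, 24.7]
eef_rot: [-2.096, -0.001, 0.001]
wrist_force: [0.5, 0.4, 0.6]
finger_gap: 93.9
```

```bash
python3 -c "
from h import *
st()
p,d=snap('top','o');zoom(p,290,240,120,90,'zo1')
s,d=snap('side','o');zoom(s,350,200,120,90,'zo')
for c,b,m in brass('top',p,100,(340,260,420,340)): print(c,b,rect('top',m,30))
"
```

```text
t 33.8 tcp [ 465.264 -145.987   24.731] grasp [ 465.263 -140.797   21.72 ] 
x [1.    0.001 0.001] z [-0.     0.865 -0.502] gap 93.87460519884375 F [0.459 0.387 0.578] q [-0.719  0.835  1.566  0.709  1.585 -1.04 ]
[401.137 285.137] [400 271   3  31  73] (array([ 499.334, -234.129]), array([ 497.3  , -233.758]), (4.920481204986572, 73.33135223388672), np.float64(-179.47470691232692), 73, array([ 6.158, 69.963]))
[369.926 299.741] [369 290   3  20  54] (array([ 463.426, -157.073]), array([ 464.053, -157.267]), (4.896257400512695, 46.122215270996094), np.float64(-179.59726607781855), 54, array([ 6.683, 46.601]))
```

View pics/zo1.png

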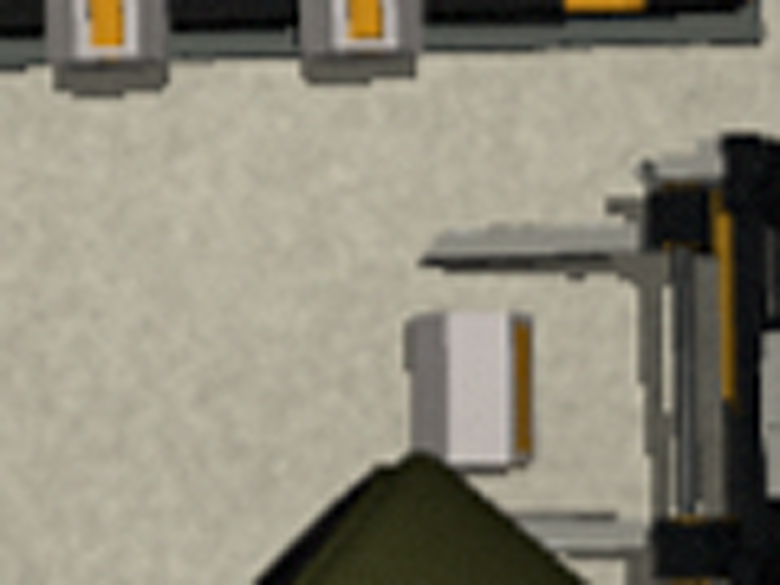

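The strip is now on the upper −y side at zoom (522,385), as planned. One last grip, then on to pad_1.

Call:
apply_moves(series=[[[0,0,0],[0,0,0],40],[[0,0,0],[0,0,0],40],[[0,0,0],[0,0,0],40],[[0,0,0],[0,0,0],40],[[0,0,0],[0,0,0],40],[[0,0,0],[0,0,0],40],[[0,0,2],[0,0,0],40],[[0,0,6],[0,0,0],40],[[0,0,10],[0,0,0],40],[[0,0,12],[0,0,0],40]])

```text
clock: 35.15
eef_pos: [465.2, -146.4, 146.6]
eef_rot: [-2.097, -0.003, 0.0]
wrist_force: [-0.0, 0.3, -2.2]
finger_gap: 55.8
```

```bash
python3 -c "
from h import *
st()
tell((619,-189.2,122),2.07,0)"
```

```text
t 35.15 tcp [ 465.216 -146.45   146.624] grasp [ 465.223 -141.26   143.612] 
x [1.    0.    0.003] z [ 0.001  0.865 -0.502] gap 55.82559709358753 F [-0.037  0.323 -2.162] q [-0.72   0.624  1.574  0.721  1.738 -0.907]
 shift cm [15.378 -4.275 -1.862] turn [-1.045 -0.017  0.031]
```

Call:
apply_moves(series=[[[1,0,0.5],[-0.15,0,0],40],[[3,-0.5,0.5],[-0.3,0,0.01],40],[[5.5,-1.2,0.5],[-0.45,-0.01,0.01],40],[[8,-2,0.5],[-0.6,-0.01,0.02],40],[[10.5,-2.8,0],[-0.75,-0.01,0.02],40],[[13,-3.5,-1],[-0.9,-0.01,0.03],40],[[15.4,-4.3,-1.9],[-1.045,-0.017,0.031],40],[[15.4,-4.3,-1.9],[-1.045,-0.017,0.031],40],[[15.4,-4.3,-1.9],[-1.045,-0.017,0.031],40],[[15.4,-4.3,-1.9],[-1.045,-0.017,0.031],40]])

```text
clock: 36.4
eef_pos: [618.3, -189.9, 125.3]
eef_rot: [-3.138, 0.001, 0.033]
wrist_force: [0.2, -0.4, -2.1]
finger_gap: 55.8
```

```bash
python3 -c "
from h import *
st()
rail('q',122-2+20)"
```

```text
t 36.4 tcp [ 618.318 -189.862  125.301] grasp [ 618.313 -189.841  119.301] 
x [ 0.999  0.033 -0.001] z [-0.001  0.003 -1.   ] gap 55.791779862987234 F [ 0.152 -0.386 -2.092] q [-0.356  0.61   1.326  0.003  1.208 -0.389]
top [305.726 236.937] [303 227   6  20  95] [601.705  -0.564] -176.15961796046668 [11.386 44.831]
top [345.277 235.545] [343 226   6  20 101] [605.243 -91.019] -176.80047759263658 [11.582 46.412]
top [282.167 241.125] [280 239   5   6  24] [591.824  53.209] 179.7906557856948 [10.61  11.855]
side [346.139 212.694] [341 209  11   9  72] [593.693 -63.347] 85.19448072359909 [19.167 28.64 ]
side [338.255 224.83 ] [329 223  19   5  47] [599.958 -18.802] -177.9124497260982 [ 8.017 41.858]
side [336.    241.333] [332 241   9   2   9] [590.868  33.286] -175.3876716052255 [ 2.996 20.437]
side [328.552 252.31 ] [319 250  20   6  58] [596.949  69.918] -178.49694510491483 [ 8.419 42.38 ]
side [321.897 288.641] [319 286   7   7  39] [581.847 171.296] 104.21978158418557 [11.8   17.499]
```

View pics/zq2.png

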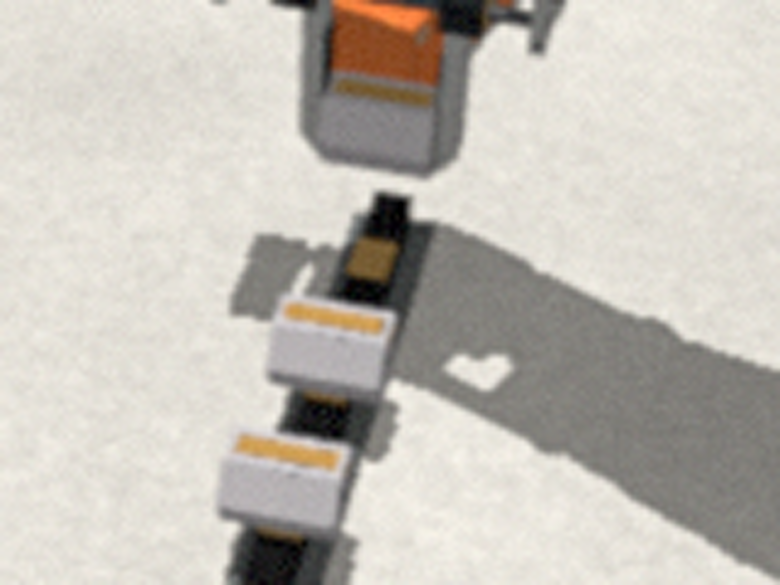

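```bash
python3 -c "
from h import *
im=cv2.imread('pics/q_side.png')[:,:,::-1].copy()
for c,b,m in brass('side',im,90,(330,170,370,184)): print(c,b,rect('side',m,137.4))"
```

```text
[348.02  178.469] [339 176  19   6  49] (array([ 621.589, -189.385]), array([ 621.254, -189.589]), (44.89228820800781, 9.601883888244629), np.float64(-178.92106152615366), 49, array([10.09 , 46.875]))
```

Call:
apply_moves(series=[[[0.02,0.04,-2],[0,0,0],40],[[0.02,0.04,-4],[0,0,0],40],[[0.02,0.04,-5.8],[0,0,0],40],[[0.02,0.04,-6.3],[0,0,0],40],[[0.02,0.04,-6.5],[0,0,0],40],[[0.02,0.04,-6.7],[0,0,0],40],[[0.02,0.04,-6.8],[0,0,0],40],[[0.02,0.04,-6.8],[0,0,0],40],[[0.02,0.04,-6.8],[0,0,0],40],[[0.02,0.04,-6.8],[0,0,0],40]])

```text
clock: 37.75
eef_pos: [619.5, -188.9, 58.5]
eef_rot: [-3.14, -0.001, 0.034]
wrist_force: [-3.1, 0.9, 5.7]
finger_gap: 56.0
```

```bash
python3 -c "
from h import *
st()
rail('r')"
```

```text
t 37.75 tcp [ 619.549 -188.936   58.486] grasp [ 619.553 -188.927   52.486] 
x [0.999 0.034 0.001] z [ 0.001  0.001 -1.   ] gap 55.96507699039478 F [-3.054  0.882  5.744] q [-0.353  0.689  1.366  0.002  1.086 -0.388]
top [305.726 236.937] [303 227   6  20  95] [612.131   0.222] -176.15961796046665 [12.031 47.369]
top [345.3  235.64] [343 226   6  20 100] [615.636 -95.407] -177.10439697097905 [12.215 48.589]
top [282.167 241.125] [280 239   5   6  24] [601.691  57.039] 179.7906557856965 [11.211 12.526]
side [346.571 200.286] [338 198  18   5  42] [ 621.974 -189.184] -178.87209751207536 [ 9.199 44.172]
side [338.312 224.812] [329 223  19   5  48] [617.835 -95.306] -177.72208271763773 [ 8.867 44.832]
side [336.    241.444] [332 241   9   2   9] [608.03  -38.568] -176.71711189740282 [ 2.978 22.183]
side [328.552 252.31 ] [319 250  20   6  58] [614.698   0.655] -178.49694510491486 [ 9.097 45.791]
side [321.897 288.641] [319 286   7   7  39] [598.379 110.193] 104.21978158418531 [12.75  18.907]
```

View pics/zr2.png

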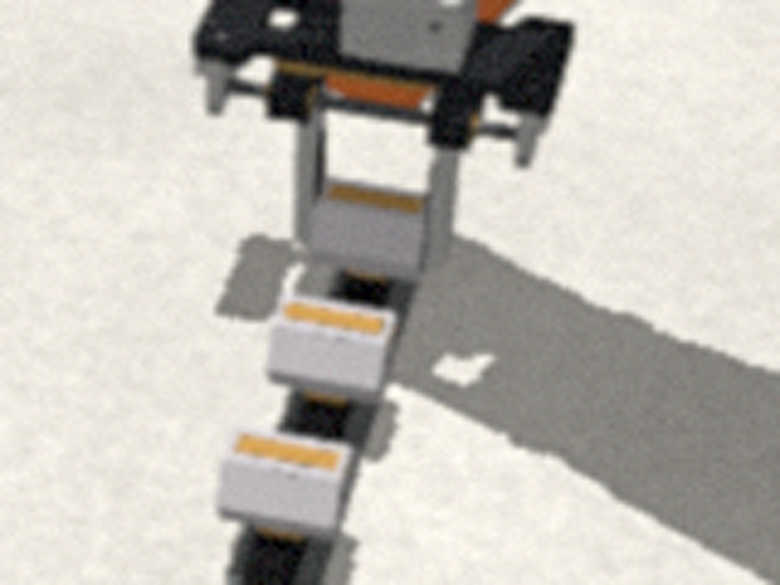

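Call:
apply_moves(series=[[[0,0,0],[0,0,0],60],[[0,0,0],[0,0,0],90],[[0,0,0],[0,0,0],100],[[0,0,0],[0,0,0],100],[[0,0,2],[0,0,0],100],[[0,0,7],[0,0,0],100],[[0,0,12],[0,0,0],100],[[-5,0,16],[0,0,0],100],[[-11,0,18],[0,0,0],100],[[-17,0,18],[0,0,0],100]])

```text
clock: 39.1
eef_pos: [447.9, -188.8, 239.9]
eef_rot: [3.141, -0.003, 0.034]
wrist_force: [-0.2, -0.8, 1.2]
finger_gap: 94.4
```

```bash
python3 -c "
from h import *
st()
rail('s')
s=cv2.imread('pics/s_side.png')[:,:,::-1];p=cv2.imread('pics/s_top.png')[:,:,::-1]
zoom(p,160,220,70,90,'zs_t');zoom(s,270,320,120,90,'zs_s')"
```

```text
t 39.1 tcp [ 447.868 -188.85   239.87 ] grasp [ 447.888 -188.851  233.87 ] 
x [0.999 0.034 0.003] z [ 0.003 -0.    -1.   ] gap 94.35674128718613 F [-0.152 -0.784  1.205] q [-0.475  0.147  1.685  0.001  1.306 -0.51 ]
top [384.206 234.618] [382 225   6  20 102] [ 618.464 -189.439] -178.22953503330004 [12.375 49.138]
top [305.719 236.833] [303 227   6  20  96] [612.385   0.242] -176.13922822860286 [11.968 47.901]
top [345.277 235.545] [343 226   6  20 101] [615.87  -95.353] -176.80047759263658 [12.238 49.039]
top [405.647 236.647] [404 234   4   6  17] [ 613.664 -241.116] -179.95897079212205 [ 8.326 12.31 ]
top [282.167 241.125] [280 239   5   6  24] [601.691  57.039] 179.7906557856965 [11.211 12.526]
side [346.692 200.333] [338 198  18   5  39] [ 621.641 -189.094] -177.7407833714624 [ 8.464 44.574]
side [338.408 224.857] [329 223  19   5  49] [617.579 -95.221] -178.1433264325378 [ 9.067 44.785]
side [336.5   241.375] [333 241   8   2   8] [606.996 -39.131] -177.77020673347326 [ 3.116 19.915]
side [328.552 252.31 ] [319 250  20   6  58] [614.698   0.655] -178.49694510491486 [ 9.097 45.791]
side [321.73  288.757] [319 286   7   7  37] [598.626 110.612] 102.16916736159061 [11.853 18.737]
```

View pics/zs_t.png

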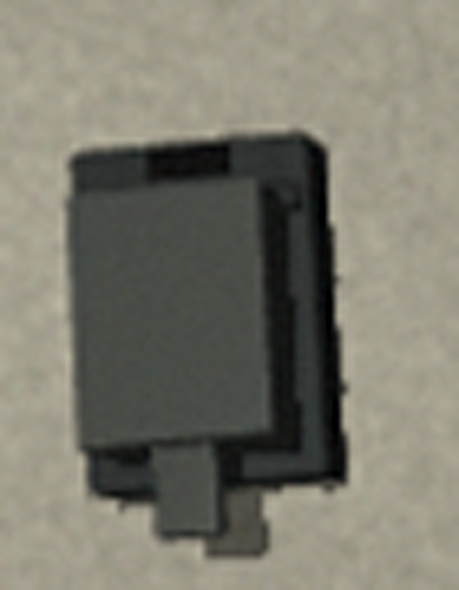

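View pics/zs_s.png

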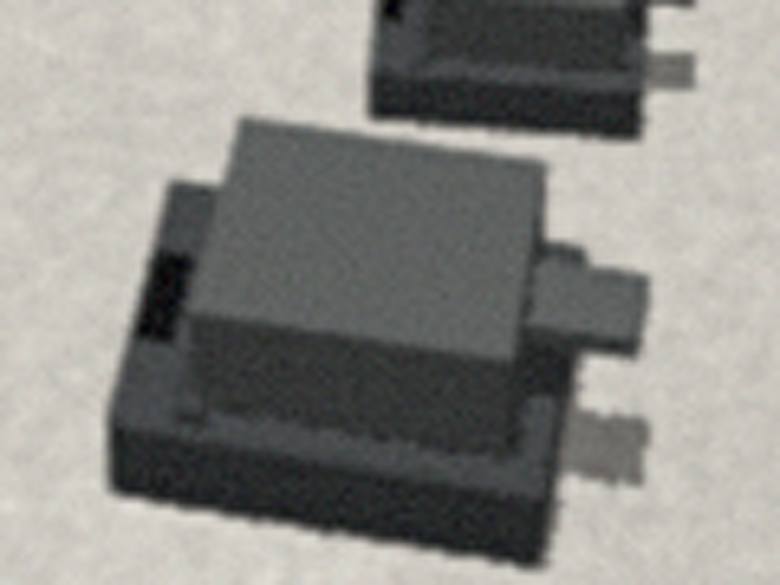

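View pics/zs1.png

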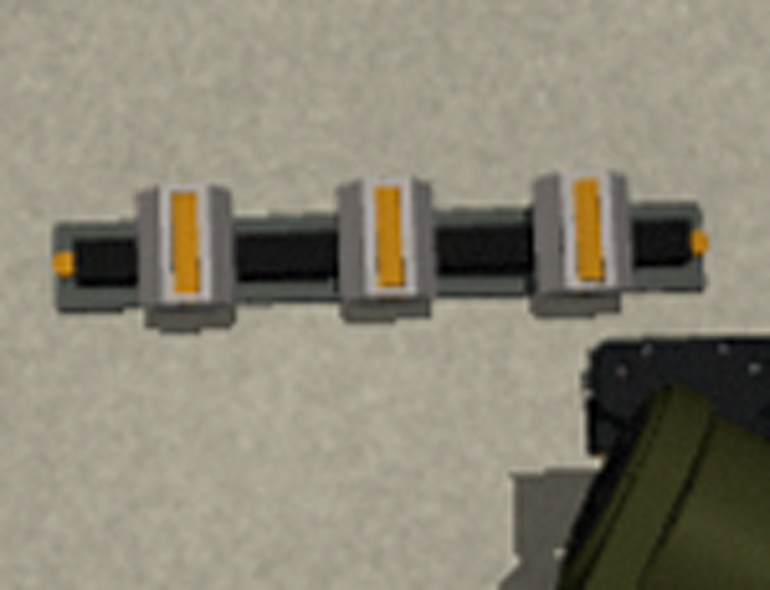

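```bash
python3 - <<'E'
from h import *
k=590/90
q=np.array([(72,197),(258,181),(272,435),(82,450)])/k+[160,220]-0.4
P=ray("top",q,88); print(P, np.linalg.norm(P-np.roll(P,-1,0),axis=1), P.mean(0))
ex=(P[0]-P[3])+(P[1]-P[2]); yaw=np.arctan2(ex[1],ex[0]); ey=(P[0]-P[1])+(P[3]-P[2]); yaw2=np.arctan2(-ey[0],ey[1]);print(yaw,yaw2)
lq=np.array([(152,448),(218,443),(222,533),(158,536)])/k+[160,220]-0.4; print("lug",ray("top",lq,74),ray("top",lq,74).mean(0))
bq=np.array([(70,155),(318,135),(345,485),(90,497)])/k+[160,220]-0.4; B=ray("top",bq,40);print("box",B)
ks=780/120
sq=np.array([(240,118),(545,160),(517,360),(190,318)])/ks+[270,320]-0.4
S=ray("side",sq,88); print(S,S.mean(0),np.linalg.norm(S-np.roll(S,-1,0),axis=1))
e=(S[0]-S[1])+(S[3]-S[2]);print(np.arctan2(e[1],e[0])); f=(S[3]-S[0])+(S[2]-S[1]);print(np.arctan2(-f[0],f[1]))
E
```

```text
[[577.761 320.999  88.   ]
 [583.847 253.746  88.   ]
 [492.066 245.409  88.   ]
 [486.45  313.364  88.   ]] [67.528 92.159 68.187 91.63 ] [535.031 283.38   88.   ]
0.08701662286405873 0.0863285760592608
lug [[488.017 291.573  74.   ]
 [489.912 267.711  74.   ]
 [457.555 265.041  74.   ]
 [456.391 288.116  74.   ]] [472.969 278.111  74.   ]
box [[599.661 334.955  40.   ]
 [607.598 241.736  40.   ]
 [476.454 227.323  40.   ]
 [471.664 321.842  40.   ]]
[[587.002 255.837  88.   ]
 [497.233 244.511  88.   ]
 [488.058 313.595  88.   ]
 [579.668 326.721  88.   ]] [537.99  285.166  88.   ] [90.481 69.691 92.546 71.262]
0.13400031873741897
0.11740983538944756
```

All three blocks are on their pads, within about 0.5 mm of centre in the top view, strips up. The large box's origin is at about (536,284) with yaw 0.09. I'll grip the lug across its width with a vertical tool and carry it round its arc.

```bash
cat >> h.py <<'E'
BO=np.array([536.3,283.7,0]); BY=0.09
EX=np.array([np.cos(BY),np.sin(BY),0]); EY=np.array([-np.sin(BY),np.cos(BY),0]); EZ=np.array([0,0,1.])
def bx(x,y,z): return BO+EX*x+EY*y+EZ*z
def lug(phi,r=(-115,28)):
    c,s=np.cos(phi),np.sin(phi); x,z=r
    return bx(45+x*c+z*s,0,40-x*s+z*c)
JY=np.degrees(BY)+90
E
python3 -c "
from h import *
tell(lug(0)+[0,0,60],JY,0); print([lug(p) for p in np.arange(0,2,.2)])"
```

```text
shift cm [  2.169  46.568 -10.454] turn [-0.001 -0.002  1.628]
[array([466.583, 277.409,  68.   ]), array([474.407, 278.115,  90.289]), array([486.484, 279.204, 110.573]), array([502.334, 280.635, 128.043]), array([521.326, 282.349, 142.004]), array([542.7  , 284.278, 151.898]), array([565.607, 286.345, 157.331]), array([589.132, 288.468, 158.086]), array([612.337, 290.562, 154.133]), array([634.298, 292.544, 145.631])]
```

Call:
apply_moves(series=[[[0.2,4.7,0],[0,0,0.16],70],[[0.4,9.5,0],[0,0,0.33],70],[[0.7,14.5,0],[0,0,0.49],70],[[1,19.5,0],[0,0,0.65],70],[[1.2,24.5,0],[0,0,0.81],70],[[1.4,29.5,0],[0,0,0.98],70],[[1.6,34.5,-2],[0,0,1.14],70],[[1.8,39.5,-4],[0,0,1.3],70],[[2,43.5,-7],[0,0,1.47],70],[[2.2,46.6,-10.4],[0,0,1.628],70]])

```text
clock: 40.45
eef_pos: [471.7, 279.5, 133.5]
eef_rot: [3.141, -0.0, 1.668]
wrist_force: [0.7, -0.7, -0.6]
finger_gap: 65.8
```

Call:
apply_moves(series=[[[0,0,0],[0,0,0],60],[[0,0,0],[0,0,0],60],[[0,0,0],[0,0,0],60],[[0,0,0],[0,0,0],60],[[0,0,0],[0,0,0],60],[[0,0,0],[0,0,0],60],[[0,0,0],[0,0,0],60],[[0,0,0],[0,0,0],60],[[0,0,0],[0,0,0],60],[[0,0,0],[0,0,0],60]])

```text
clock: 41.7
eef_pos: [471.1, 277.2, 133.0]
eef_rot: [-3.14, 0.001, 1.662]
wrist_force: [0.4, -0.3, 0.8]
finger_gap: 56.3
```

```bash
python3 -c "
from h import *
st()
tell(lug(0),JY,0)
p,d=snap('top','t');s,d=snap('side','t')
zoom(p,140,220,120,90,'zt1');zoom(s,270,280,140,105,'zt2')"
```

```text
t 41.7 tcp [471.147 277.201 133.046] grasp [471.135 277.196 127.046] 
x [-0.091  0.996 -0.001] z [-0.002 -0.001 -1.   ] gap 56.272213892316714 F [ 0.371 -0.318  0.847] q [ 0.465  0.393  1.635  0.     1.115 -1.197]
 shift cm [-0.456  0.021 -5.905] turn [ 0.001 -0.002 -0.001]
```

View pics/zt2.png

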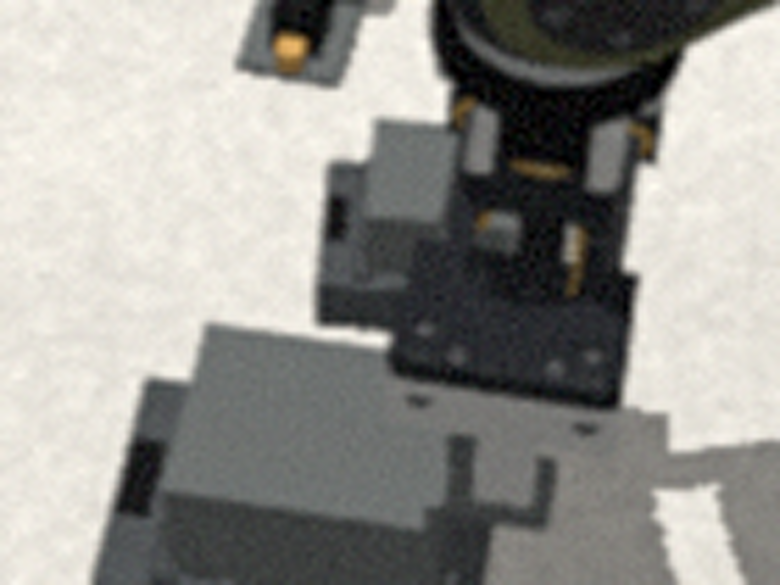

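View pics/zt1.png

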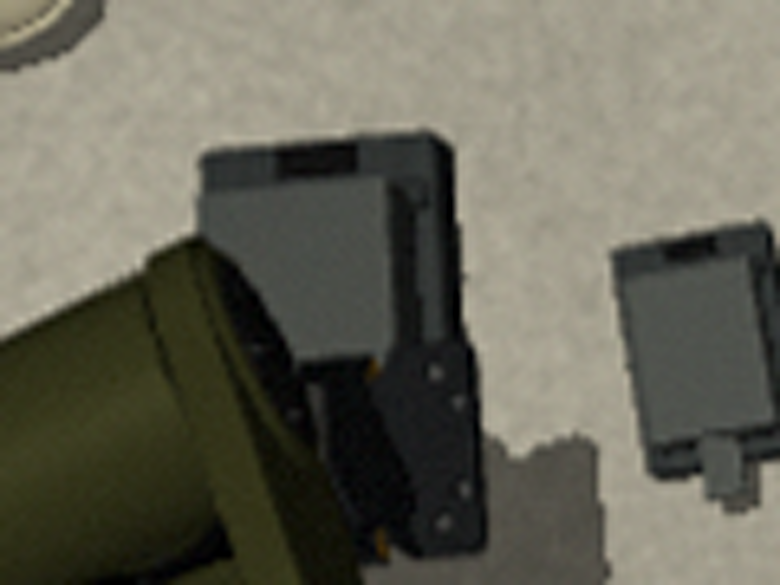

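Call:
apply_moves(series=[[[-0.4,0,-1],[0,0,0],60],[[-0.45,0,-3],[0,0,0],60],[[-0.45,0,-5],[0,0,0],60],[[-0.45,0,-5.8],[0,0,0],60],[[-0.45,0,-5.9],[0,0,0],60],[[-0.45,0,-5.9],[0,0,0],10],[[-0.45,0,-5.9],[0,0,0],10],[[-0.45,0,-5.9],[0,0,0],10],[[-0.45,0,-5.9],[0,0,0],10],[[-0.45,0,-5.9],[0,0,0],10]], grip_force=20)

```text
clock: 43.05
eef_pos: [466.7, 278.1, 74.4]
eef_rot: [-3.14, -0.001, 1.662]
wrist_force: [-1.6, 7.3, -0.6]
finger_gap: 23.5
```

```bash
python3 -c "
from h import *
st()
g=lug(0)
for p in np.arange(0,2,.19): print(round(p,2),np.round((lug(p)-g)/10,2))
p,d=snap('top','u');s,d=snap('side','u')
zoom(s,270,280,140,105,'zu2')"
```

```text
t 43.05 tcp [466.656 278.134  74.416] grasp [466.648 278.139  68.416] 
x [-0.091  0.996  0.001] z [-0.001  0.001 -1.   ] gap 23.46644474232939 F [-1.635  7.268 -0.615] q [ 0.469  0.466  1.686  0.002  0.99  -1.194]
0.0 [0. 0. 0.]
0.19 [0.73 0.07 2.12]
0.38 [1.85 0.17 4.07]
0.57 [3.32 0.3  5.76]
0.76 [5.07 0.46 7.15]
0.95 [7.06 0.64 8.18]
1.14 [9.2  0.83 8.82]
1.33 [11.43  1.03  9.04]
1.52 [13.66  1.23  8.83]
1.71 [15.8   1.43  8.2 ]
1.9 [17.8   1.61  7.18]
```

View pics/zu2.png

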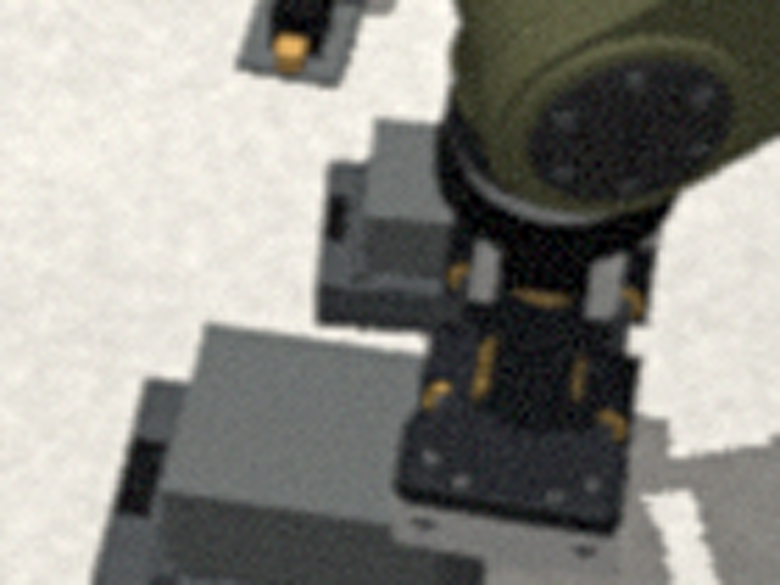

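Call:
apply_moves(series=[[[0,0.1,0],[0,0,0],10],[[0.35,0.15,1.05],[0,0,0],10],[[0.73,0.17,2.1],[0,0,0],10],[[1.25,0.2,3.1],[0,0,0],10],[[1.85,0.27,4.05],[0,0,0],10],[[2.55,0.3,4.95],[0,0,0],10],[[3.3,0.4,5.75],[0,0,0],10],[[4.15,0.5,6.5],[0,0,0],10],[[5.05,0.55,7.15],[0,0,0],10],[[5.05,0.55,7.15],[0,0,0],10]], grip_force=10)

```text
clock: 44.4
eef_pos: [518.1, 283.1, 146.4]
eef_rot: [-3.141, -0.0, 1.662]
wrist_force: [-0.6, 5.6, 2.3]
finger_gap: 24.0
```

```bash
python3 -c "
from h import *
st()
s,d=snap('side','v')
zoom(s,270,260,140,105,'zv2')"
```

```text
t 44.4 tcp [518.131 283.135 146.411] grasp [518.126 283.137 140.411] 
x [-0.091  0.996  0.   ] z [-0.001  0.    -1.   ] gap 24.008665047292943 F [-0.606  5.618  2.253] q [ 0.438  0.467  1.493  0.001  1.182 -1.224]
```

View pics/zv2.png

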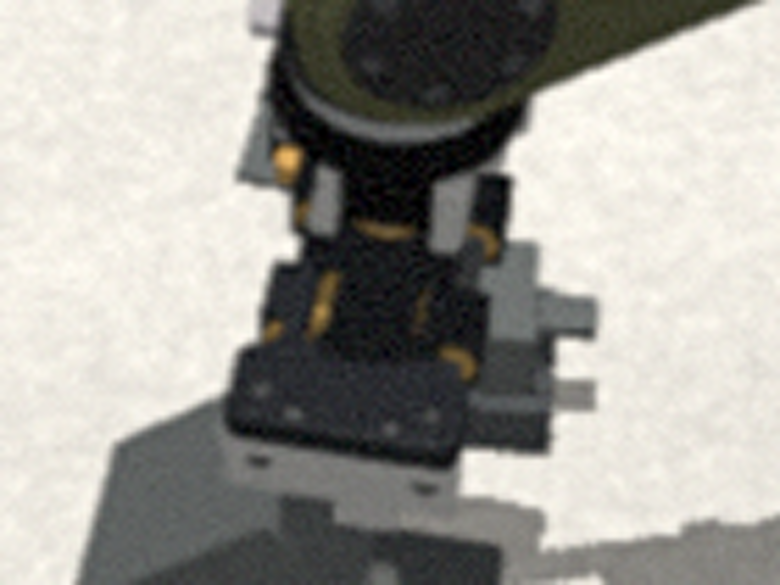

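Call:
apply_moves(series=[[[1,0.15,0.55],[0,0,0],10],[[2,0.25,1.03],[0,0,0],10],[[3.05,0.3,1.4],[0,0,0],10],[[4.15,0.4,1.67],[0,0,0],10],[[5.25,0.5,1.83],[0,0,0],10],[[6.4,0.6,1.89],[0,0,0],10],[[8.6,0.8,1.68],[0,0,0],10],[[10.7,1,1.05],[0,0,0],10],[[11.7,1.1,0.6],[0,0,0],10],[[11.7,1.1,0.6],[0,0,0],10]])

```text
clock: 45.7
eef_pos: [635.5, 294.4, 151.8]
eef_rot: [3.141, -0.001, 1.662]
wrist_force: [1.2, 7.6, 1.0]
finger_gap: 23.8
```

```bash
python3 -c "
from h import *
st()
p,d=snap('top','w');s,d=snap('side','w')
zoom(s,270,260,140,105,'zw2');zoom(p,140,200,120,90,'zw1')"
```

```text
t 45.7 tcp [635.524 294.424 151.825] grasp [635.524 294.43  145.825] 
x [-0.091  0.996  0.001] z [ 0.     0.001 -1.   ] gap 23.752027106749573 F [1.166 7.565 1.044] q [ 0.381  0.704  1.108  0.001  1.328 -1.281]
```

View pics/zw2.png

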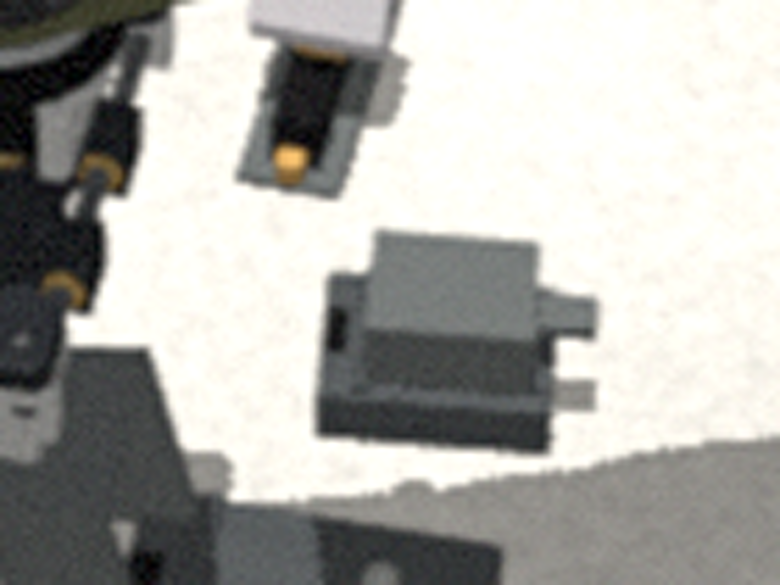

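View pics/zw1.png

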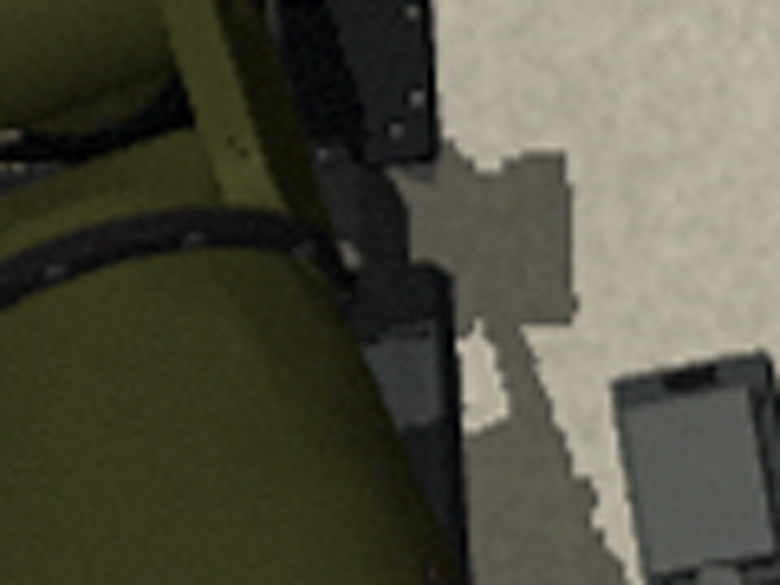

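Call:
apply_moves(series=[[[0,0,0],[0,0,0],50],[[0,0,0],[0,0,0],50],[[0,0,0],[0,0,0],50],[[0,0,0],[0,0,0],50],[[0,0,3],[0,0,0],50],[[0,0,7],[0,0,0],50],[[-3,0,8],[0,0,0],50],[[-8,-1,8],[0,0,0],20],[[-14,-2,8],[0,0,0],0],[[-20,-2,8],[0,0,0],0]])

```text
clock: 47.05
eef_pos: [432.3, 273.0, 231.6]
eef_rot: [-3.14, 0.001, 1.661]
wrist_force: [-0.3, 1.8, 1.5]
finger_gap: 20.5
```

```bash
python3 -c "
from h import *
st()
p,d=snap('top','x');s,d=snap('side','x')
zoom(s,270,280,140,105,'zx2');zoom(p,140,200,120,90,'zx1')"
```

```text
t 47.05 tcp [432.327 272.961 231.611] grasp [432.318 272.957 225.611] 
x [-0.09   0.996 -0.001] z [-0.002 -0.001 -1.   ] gap 20.488522179696503 F [-0.259  1.798  1.472] q [ 0.491  0.214  1.627  0.     1.303 -1.17 ]
```

View pics/zx2.png

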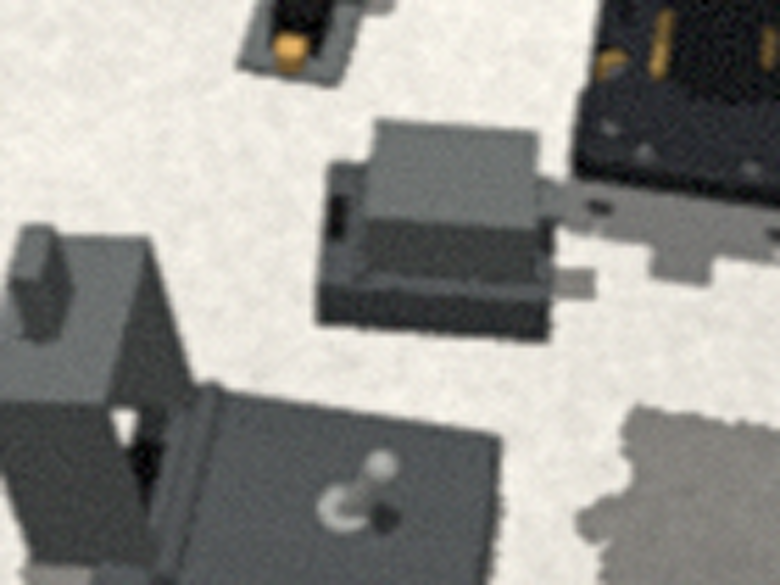

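View pics/zx1.png

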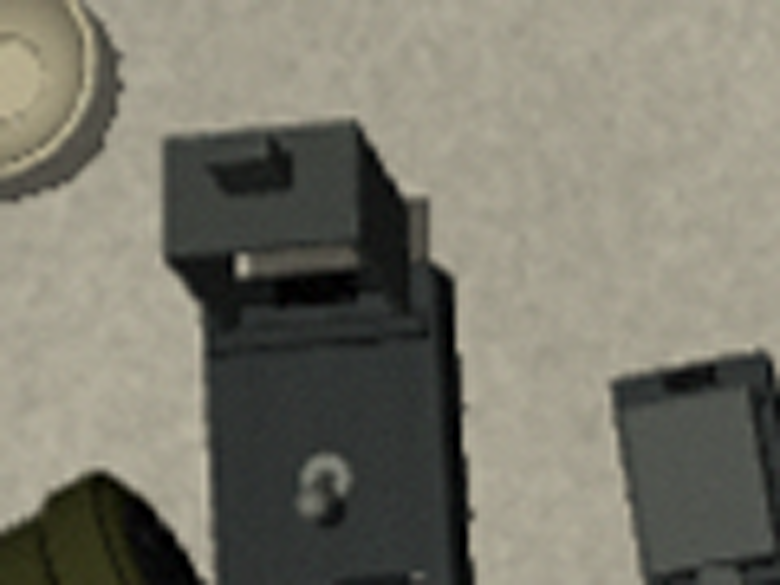

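```bash
python3 -c "
from h import *
print(ray('top',(189.2-.4,276.9-.4),69),ray('side',(338.4-.4,363.5-.4),69),bx(-23.9,0,69))
a=bx(-55,0,75); tell(a,JY,0); tell(bx(-55,0,73),JY,0); print([bx(x,0,73) for x in(-55,-15)])"
```

```text
[[515.596 279.463  69.   ]] [[516.991 281.391  69.   ]] [512.497 281.552  69.   ]
 shift cm [  5.159   0.534 -15.076] turn [ 0.001 -0.003 -0.003]
 shift cm [  5.159   0.534 -15.276] turn [ 0.001 -0.003 -0.003]
[array([481.523, 278.757,  73.   ]), array([521.361, 282.352,  73.   ])]
```

Call:
apply_moves(series=[[[1,0.1,-1],[0,0,0],0],[[2,0.3,-4],[0,0,0],0],[[4,0.4,-8],[0,0,0],0],[[5,0.5,-12],[0,0,0],0],[[5.2,0.5,-15],[0,0,0],0],[[5.2,0.5,-15.3],[0,0,0],0],[[5.2,0.5,-15.3],[0,0,0],0],[[6.5,0.6,-15.3],[0,0,0],0],[[7.5,0.7,-15.3],[0,0,0],0],[[8,0.75,-15.3],[0,0,0],0]], grip_force=20)

```text
clock: 48.4
eef_pos: [515.1, 281.3, 79.0]
eef_rot: [-3.14, 0.0, 1.662]
wrist_force: [-2.9, 0.5, 1.8]
finger_gap: 0.2
```

```bash
python3 -c "
from h import *
st()
p,d=snap('top','y');s,d=snap('side','y')
zoom(s,270,280,140,105,'zy2')"
```

```text
t 48.4 tcp [515.11  281.316  79.005] grasp [515.103 281.314  73.005] 
x [-0.091  0.996 -0.   ] z [-0.001 -0.    -1.   ] gap 0.20812502597513305 F [-2.898  0.526  1.816] q [ 0.437  0.543  1.552  0.     1.047 -1.224]
```

View pics/zy2.png

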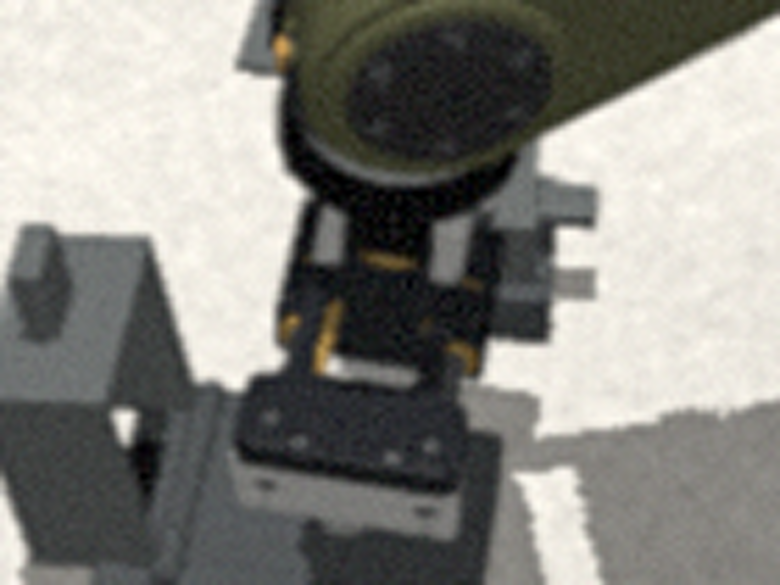

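Call:
apply_moves(series=[[[0.2,0.02,0],[0,0,0],0],[[0.4,0.04,0],[0,0,0],0],[[0.6,0.05,0],[0,0,0],0],[[0.8,0.07,0],[0,0,0],0],[[0.8,0.07,0],[0,0,0],0],[[0.8,0.07,0],[0,0,0],0],[[0.8,0.07,0],[0,0,0],0],[[0.8,0.07,0],[0,0,0],0],[[0.8,0.07,0],[0,0,0],0],[[0.8,0.07,0],[0,0,0],0]])

```text
clock: 49.75
eef_pos: [521.0, 281.9, 78.1]
eef_rot: [-3.137, 0.001, 1.662]
wrist_force: [-9.4, -0.4, 1.5]
finger_gap: 0.2
```

Call:
apply_moves(series=[[[0.1,0,0],[0,0,0],0],[[0.2,0,0],[0,0,0],0],[[0.2,0,0],[0,0,0],0],[[0.2,0,0],[0,0,0],0],[[-1,0,0],[0,0,0],0],[[-3,0,0],[0,0,0],0],[[-5,0,5],[0,0,0],0],[[-7,0,10],[0,0,0],0],[[-10,0,15],[0,0,0],0],[[-12,0,15],[0,0,0],0]])

```text
clock: 51.0
eef_pos: [402.3, 282.5, 232.5]
eef_rot: [3.136, -0.003, 1.662]
wrist_force: [-0.2, 0.1, -0.4]
finger_gap: 0.3
```

```bash
python3 -c "
from h import *
st()
p,d=snap('top','A');s,d=snap('side','A')
zoom(s,270,280,140,105,'zA2');zoom(p,140,200,120,90,'zA1')"
```

```text
t 51.0 tcp [402.279 282.528 232.497] grasp [402.308 282.547 226.497] 
x [-0.091  0.996  0.003] z [ 0.005  0.003 -1.   ] gap 0.2770522083752238 F [-0.156  0.078 -0.411] q [ 0.538  0.164  1.683  0.     1.288 -1.125]
```

View pics/zA2.png

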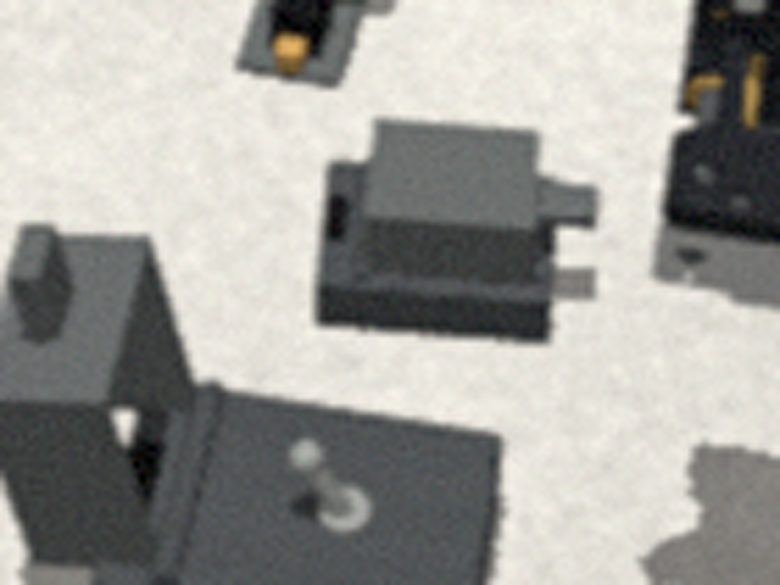

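View pics/zA1.png

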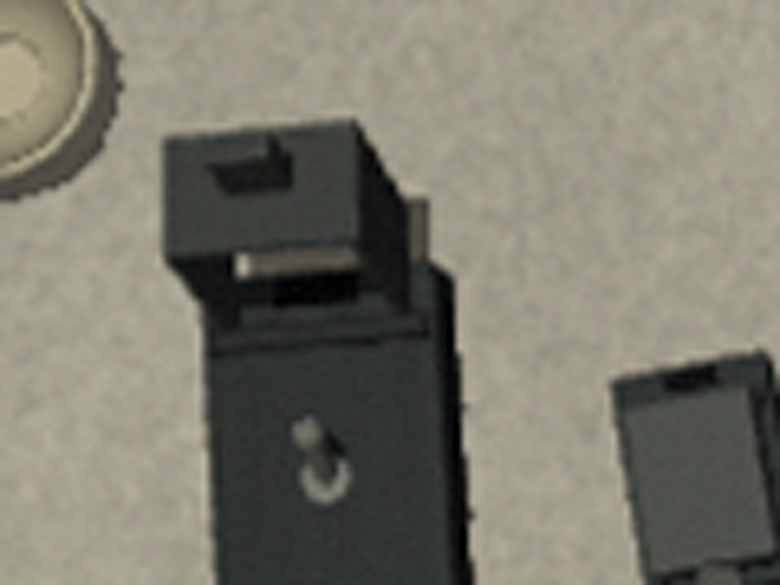

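```bash
python3 -c "
from h import *
for a in ((381,465),(306,455)): print(ray('side',np.array(a)/(780/140)+[270,280]-.4,69))
for a in ((320,500),(309,432)): print(ray('top',np.array(a)/6.5+[140,200]-.4,69))
print(bx(-23.9,0,69),bx(3.9,0,69))
tell(lug(1.8)+[0,0.8,60],JY,0); tell(lug(1.8)+[0,0.8,3],JY,0)"
```

```text
[[517.041 281.315  69.   ]]
[[542.444 284.759  69.   ]]
[[515.541 279.387  69.   ]]
[[540.61 284.43  69.  ]]
[512.497 281.552  69.   ] [540.184 284.051  69.   ]
 shift cm [23.304  1.124 -1.8  ] turn [-0.     0.    -0.002]
 shift cm [23.304  1.124 -7.5  ] turn [-0.     0.    -0.002]
```

```bash
python3 -c "
from h import *
print('pivot',ray('side',np.array((345,508))/(780/140)+[270,280]-.4,41),ray('top',np.array((326,481))/6.5+[140,200]-.4,41),ray('top',np.array((326,479))/6.5+[140,200]-.4,41),bx(-10,0,41))
im=cv2.imread('pics/A_side.png')[:,:,::-1]; zoom(im,315,350,28,28,'zA3',20,1.6)
im=cv2.imread('pics/A_top.png')[:,:,::-1]; zoom(im,175,255,28,28,'zA4',20,1.6)"
```

```text
pivot [[528.481 282.707  41.   ]] [[524.792 283.699  41.   ]] [[525.545 283.728  41.   ]] [526.34  282.801  41.   ]
```

View pics/zA3.png

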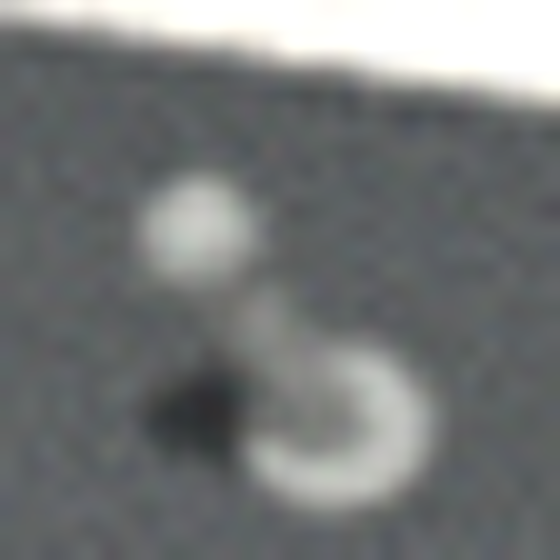

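View pics/zA4.png

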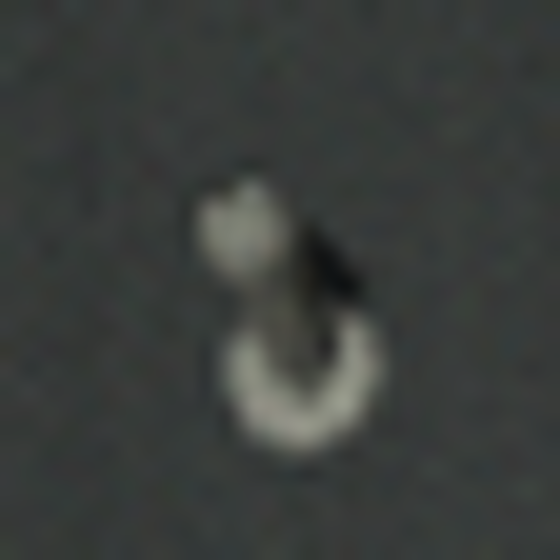

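```bash
python3 -c "
from h import *
for n,o,b,r in(('side',[315,350],(200,228),(340,420)),('top',[175,255],(243,230),(303,372))):
  f=lambda a,z:ray(n,np.array(a)/20+o-.475,z)[0]
  for zr in(41,44): print(n,'ball-pivot along box x',(f(b,69)-f(r,zr))@EX, f(b,69), f(r,zr))
"
```

```text
side ball-pivot along box x 14.13197637914358 [542.654 284.013  69.   ] [528.633 282.149  41.   ]
side ball-pivot along box x 14.420930381546803 [542.654 284.013  69.   ] [528.162 284.157  44.   ]
top ball-pivot along box x 14.825646384424122 [540.694 285.546  69.   ] [525.953 283.937  41.   ]
top ball-pivot along box x 15.128485486976828 [540.694 285.546  69.   ] [525.71  283.267  44.   ]
```

The toggle is fully on: ball minus pivot is +14 to +15 mm along box x, against 13.9 expected. I'll regrip the lug at the recorded release point (635.5, 294.4, 145.8).

Call:
apply_moves(series=[[[3,0.1,0.5],[0,0,0],50],[[8,0.4,0.5],[0,0,0],50],[[13,0.6,0.5],[0,0,0],50],[[18,0.9,0.5],[0,0,0],50],[[22,1.1,0.5],[0,0,0],50],[[23.3,1.2,0.3],[0,0,0],50],[[23.3,1.2,0],[0,0,0],50],[[23.3,1.2,0],[0,0,0],50],[[23.3,1.2,0],[0,0,0],50],[[23.3,1.2,0],[0,0,0],50]])

```text
clock: 52.35
eef_pos: [634.9, 294.0, 229.1]
eef_rot: [-3.14, 0.0, 1.662]
wrist_force: [-0.6, -1.2, 0.8]
finger_gap: 47.4
```

```bash
python3 -c "
from h import *
st()
tell((635.3,294.6,146),JY,0)"
```

```text
t 52.35 tcp [634.901 294.043 229.088] grasp [634.893 294.04  223.088] 
x [-0.091  0.996 -0.   ] z [-0.001 -0.001 -1.   ] gap 47.43972909586019 F [-0.617 -1.172  0.837] q [ 0.381  0.652  1.014 -0.     1.476 -1.281]
 shift cm [ 0.04   0.056 -7.709] turn [ 0.001 -0.001 -0.002]
```

Call:
apply_moves(series=[[[0,0.1,-3],[0,0,0],50],[[0.05,0.1,-6],[0,0,0],50],[[0.05,0.1,-7.4],[0,0,0],50],[[0.05,0.1,-7.7],[0,0,0],50],[[0.05,0.1,-7.7],[0,0,0],10],[[0.05,0.1,-7.7],[0,0,0],10],[[0.05,0.1,-7.7],[0,0,0],10],[[0.05,0.1,-7.7],[0,0,0],10],[[0.05,0.1,-7.7],[0,0,0],10],[[0.05,0.1,-7.7],[0,0,0],10]], grip_force=10)

```text
clock: 53.6
eef_pos: [636.1, 294.7, 152.4]
eef_rot: [-3.141, 0.001, 1.662]
wrist_force: [2.5, -3.0, 5.4]
finger_gap: 24.1
```

```bash
python3 -c "
from h import *
st()
for p in np.arange(1.7,-.01,-.1): print(round(p,2),np.round((lug(p)-lug(1.8))/10,2))"
```

```text
t 53.6 tcp [636.11  294.731 152.381] grasp [636.107 294.727 146.381] 
x [-0.091  0.996 -0.001] z [-0.    -0.001 -1.   ] gap 24.11714429280338 F [ 2.543 -2.961  5.374] q [ 0.382  0.706  1.104 -0.     1.332 -1.28 ]
1.7 [-1.08 -0.1   0.48]
1.6 [-2.2  -0.2   0.85]
1.5 [-3.35 -0.3   1.11]
1.4 [-4.52 -0.41  1.25]
1.3 [-5.69 -0.51  1.27]
1.2 [-6.87 -0.62  1.17]
1.1 [-8.03 -0.72  0.96]
1.0 [-9.16 -0.83  0.63]
0.9 [-10.25  -0.93   0.19]
0.8 [-11.3   -1.02  -0.36]
0.7 [-12.28  -1.11  -1.01]
0.6 [-13.2   -1.19  -1.76]
0.5 [-14.03  -1.27  -2.59]
0.4 [-14.78  -1.33  -3.51]
0.3 [-15.44  -1.39  -4.49]
0.2 [-15.99  -1.44  -5.53]
0.1 [-16.44  -1.48  -6.63]
-0.0 [-16.77  -1.51  -7.76]
```

Call:
apply_moves(series=[[[-1.1,-0.1,0.5],[0,0,0],10],[[-2.2,-0.2,0.85],[0,0,0],10],[[-3.35,-0.3,1.1],[0,0,0],10],[[-4.5,-0.4,1.25],[0,0,0],10],[[-5.7,-0.5,1.27],[0,0,0],10],[[-6.9,-0.6,1.17],[0,0,0],10],[[-8,-0.7,0.96],[0,0,0],10],[[-9.15,-0.8,0.63],[0,0,0],10],[[-10.25,-0.9,0.2],[0,0,0],10],[[-10.25,-0.9,0.2],[0,0,0],10]])

```text
clock: 54.85
eef_pos: [531.7, 284.9, 153.3]
eef_rot: [-3.138, 0.003, 1.662]
wrist_force: [-1.1, -9.4, 1.3]
finger_gap: 23.9
```

```bash
python3 -c "
from h import *
st()
print(lug(.9))
s,d=snap('side','B');zoom(s,270,260,140,105,'zB2')"
```

```text
t 54.85 tcp [531.736 284.853 153.325] grasp [531.713 284.835 147.325] 
x [-0.091  0.996 -0.003] z [-0.004 -0.003 -1.   ] gap 23.919024406250113 F [-1.082 -9.386  1.333] q [ 0.432  0.489  1.444 -0.001  1.213 -1.23 ]
[531.766 283.291 147.488]
```

View pics/zB2.png

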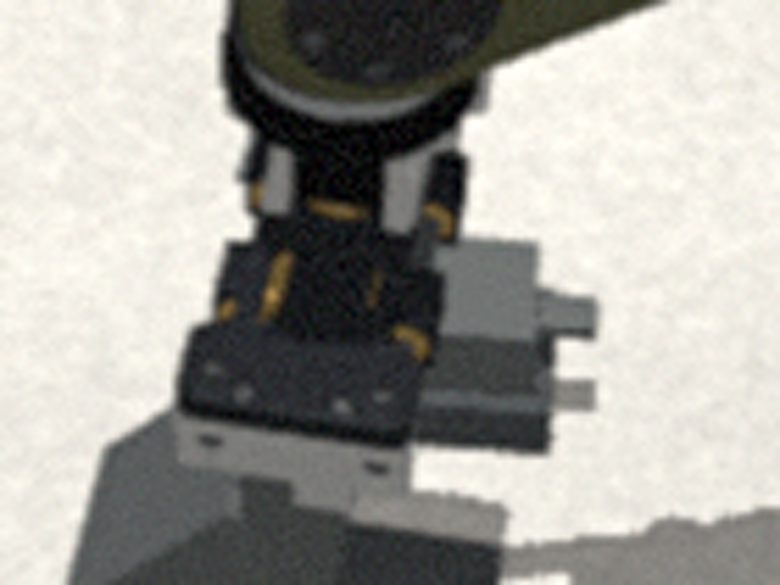

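Call:
apply_moves(series=[[[-1.05,-0.2,-0.55],[0,0,0],10],[[-2.03,-0.3,-1.2],[0,0,0],10],[[-2.95,-0.37,-1.95],[0,0,0],10],[[-3.78,-0.45,-2.8],[0,0,0],10],[[-4.53,-0.5,-3.7],[0,0,0],10],[[-5.2,-0.57,-4.7],[0,0,0],10],[[-5.75,-0.62,-5.7],[0,0,0],10],[[-6.2,-0.66,-6.8],[0,0,0],10],[[-6.5,-0.7,-7.9],[0,0,0],10],[[-6.5,-0.7,-8.1],[0,0,0],10]])

```text
clock: 56.15
eef_pos: [467.0, 278.5, 72.1]
eef_rot: [-3.138, 0.002, 1.662]
wrist_force: [-5.2, -7.7, 12.3]
finger_gap: 24.1
```

```bash
python3 -c "
from h import *
st()
print(lug(0))"
```

```text
t 56.15 tcp [466.954 278.521  72.11 ] grasp [466.931 278.51   66.11 ] 
x [-0.091  0.996 -0.002] z [-0.004 -0.002 -1.   ] gap 24.07623884141553 F [-5.236 -7.741 12.265] q [ 0.47   0.472  1.683  0.     0.99  -1.192]
[466.583 277.409  68.   ]
```

Call:
apply_moves(series=[[[0,0,0],[0,0,0],10],[[0,0,0],[0,0,0],40],[[0,0,0],[0,0,0],60],[[0,0,0],[0,0,0],60],[[0,0,0],[0,0,0],60],[[0,0,3],[0,0,0],60],[[0,0,6],[0,0,0],60],[[0,0,8],[0,0,0],0],[[0,0,8],[0,0,0],0],[[0,0,8],[0,0,0],0]])

```text
clock: 57.4
eef_pos: [467.8, 278.7, 151.5]
eef_rot: [-3.138, 0.001, 1.662]
wrist_force: [0.2, 0.0, -0.7]
finger_gap: 29.8
```

```bash
python3 -c "
from h import *
st()
tell(lug(0)+[0,0,6+19+4],JY,0)"
```

```text
t 57.4 tcp [467.81 278.74 151.54] grasp [467.791 278.732 145.54 ] 
x [-0.091  0.996 -0.001] z [-0.003 -0.001 -1.   ] gap 29.802152891975165 F [ 0.234  0.043 -0.682] q [ 0.47   0.367  1.624  0.     1.154 -1.192]
 shift cm [-0.123 -0.133 -4.854] turn [ 0.001 -0.003 -0.001]
```

Call:
apply_moves(series=[[[-0.1,0,0],[0,0,0],0],[[-0.1,0,0],[0,0,0],0],[[-0.1,0,-2],[0,0,0],0],[[-0.1,0,-4],[0,0,0],0],[[-0.1,0,-4.8],[0,0,0],0],[[-0.1,0,-5.1],[0,0,0],0],[[-0.1,0,-5.3],[0,0,0],0],[[-0.1,0,-5.4],[0,0,0],0],[[-0.1,0,-5.4],[0,0,0],0],[[-0.1,0,-5.4],[0,0,0],0]])

```text
clock: 58.65
eef_pos: [467.4, 279.0, 99.2]
eef_rot: [-3.14, 0.0, 1.662]
wrist_force: [-1.9, -1.1, 6.7]
finger_gap: 0.5
```

Call:
apply_moves(series=[[[0,0,0],[0,0,0],0],[[0,0,2],[0,0,0],0],[[0,0,7],[0,0,0],0],[[-2,0,12],[0,0,0],0],[[-5,0,16],[0,0,0],0],[[-8,-4,18],[0,0,0],0],[[-10,-9,18],[0,0,0],0],[[-10,-14,18],[0,0,0],0],[[-10,-19,18],[0,0,0],0],[[-10,-24,18],[0,0,0],0]])

```text
clock: 59.9
eef_pos: [366.8, 37.5, 278.8]
eef_rot: [-3.141, 0.001, 1.662]
wrist_force: [0.7, 0.0, 1.0]
finger_gap: 0.7
```

```bash
python3 -c "
from h import *
st()
rail('C')
p=cv2.imread('pics/C_top.png')[:,:,::-1];s=cv2.imread('pics/C_side.png')[:,:,::-1]
zoom(s,270,320,120,90,'zCs')
k=590/90;zoom(p,160,220,70,90,'zCt')"
```

```text
t 59.9 tcp [366.821  37.452 278.841] grasp [366.816  37.448 272.841] 
x [-0.091  0.996 -0.001] z [-0.001 -0.001 -1.   ] gap 0.6885002075066101 F [0.738 0.037 0.955] q [ 0.003 -0.159  1.899 -0.001  1.403 -1.659]
top [384.206 234.618] [382 225   6  20 102] [ 618.464 -189.439] -178.22953503330004 [12.375 49.138]
top [305.701 236.794] [303 227   6  20  97] [612.481   0.285] -176.13937523476258 [12.115 47.765]
top [345.277 235.545] [343 226   6  20 101] [615.87  -95.353] -176.80047759263658 [12.238 49.039]
top [405.647 236.647] [404 234   4   6  17] [ 613.664 -241.116] -179.95897079212205 [ 8.326 12.31 ]
top [282.091 240.909] [280 239   5   5  22] [602.217  57.228] 138.39634899489485 [10.736 11.787]
side [346.692 200.333] [338 198  18   5  39] [ 621.641 -189.094] -177.7407833714624 [ 8.464 44.574]
side [338.208 224.792] [329 223  19   5  48] [618.089 -95.304] -178.1530817741407 [ 8.914 44.866]
side [336.556 241.444] [333 241   8   2   9] [606.814 -38.946] -178.38722010878695 [ 3.53  18.719]
side [328.552 252.31 ] [319 250  20   6  58] [614.698   0.655] -178.49694510491486 [ 9.097 45.791]
side [321.658 288.684] [319 286   7   7  38] [598.829 110.459] 106.14172772975387 [12.178 18.961]
```

View pics/zCs.png

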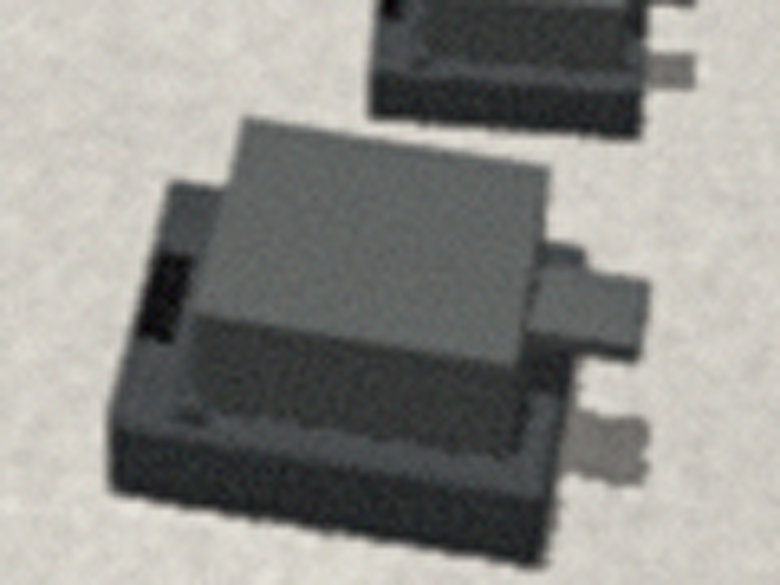

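View pics/C_top.png

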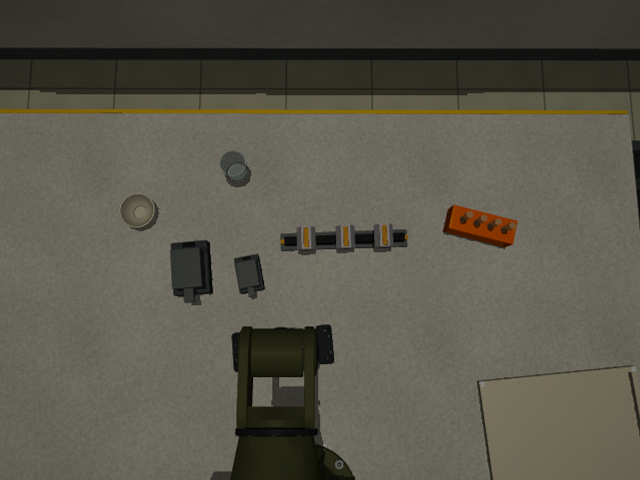

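View pics/zCt.png

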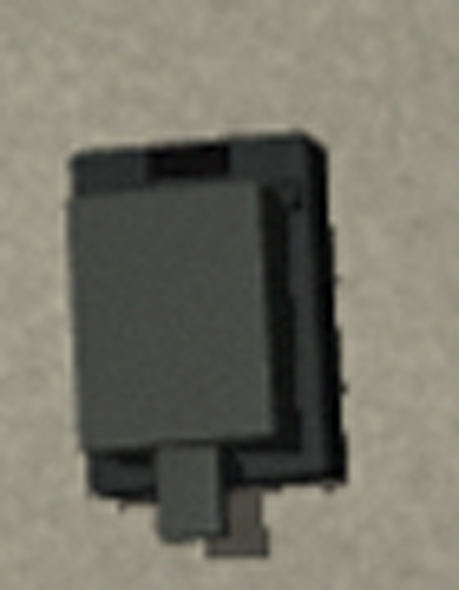

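View pics/zC2.png

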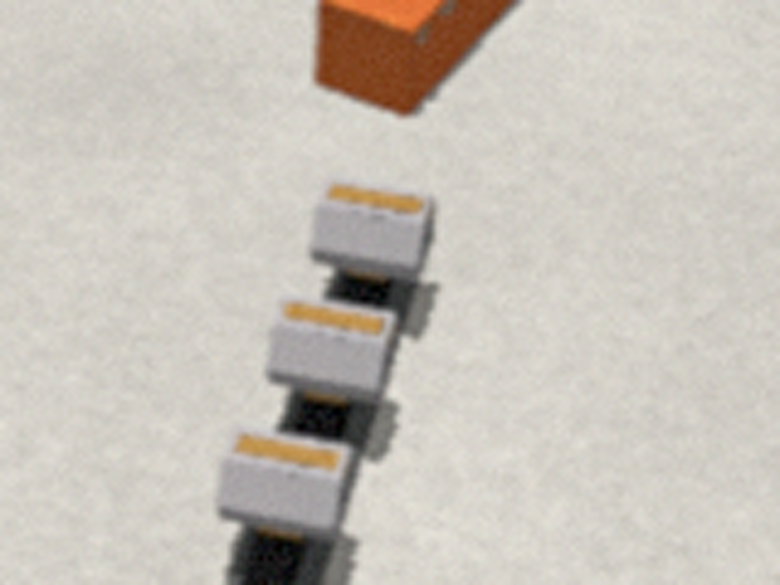

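The side view shows the guard down flat, with the lug at zoom (590,315), about a pixel lower than at the start. All three strips face up on their pads and the bystanders have not moved.

```bash
python3 -c "
from h import *
print(manip.sign_off())"
```

```text
the job is handed in; nothing more can be done
None
```

The job is done and handed in at about 60 s of the 210 s allowed. All three blocks were on the rail before I touched the guard.

**Blocks:** Each lies across the rail on its own brass pad, strip facing up. One needed a 60° turn, one 120° and one 180°. For the last two I set the block down on the bench between turns and regripped it. In the final pictures each block is within about 0.6 mm of its pad's centre in the top view and within about 0.6 mm in the side view. Each is square to the rail to about 2°, which is the limit of what I can measure.

**Switch:** I opened the guard to about 1.8 rad and pushed the toggle against its stop. Its ball then measured 14–15 mm past the pivot, where 13.9 mm is fully on. I brought the guard back down by its lug and pressed it at about 7 N. The fingertips stopped at z = 74 mm, which is the height of the shut lug's top, so the guard is shut.

**Checks that disagreed:**
- The side camera reads about 2–3 mm further out in x than the top camera, within what the calibration allows. I compared blocks with pads in the same camera view.
- The toggle's measured travel was 25.5 mm against 27.8 mm expected. The off-position reading was the one that didn't fit; the on position agreed in both views.
- In the side view the guard's front now sits about a pixel lower than at the start, so it may not have been quite shut to begin with.

The dish, beaker, tube rack and small switch box look unmoved in the last pictures. I saw no knocked block and no slipped grip.

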